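# Load the bench carton stapler

## Robot

A 6-joint arm with a two-finger parallel gripper is mounted at the origin on the work surface. World frame = base frame: x ahead of the robot, y to its left, z up, the work surface at z = 0. Lengths are in m, angles in rad, forces in N, time in s.
With the tool pointing down it reaches from about 0.325 to 0.85 m from the base axis. Payload 4.4 kg.
Tool frame: the origin (TCP) lies at the very end of the fingers, on their centre line; the grasp point (between the pads) lies 19 mm behind it (grasp_offset is the distance from the TCP to the grasp point, in m); z points along the fingers, x is the direction in which the jaws open and shut, and the axes are right-handed (so a half turn about z gives the same grasp; the last joint's range is limited). The gripper opens to 94 mm and grips with 3 to 60 N. Pads are 16 mm wide; open, the fingers measure 119 mm over their backs; the gripper's body (75 mm by 177 mm) begins 78 mm behind the grasp point.
Start: joints at [-1.377, 0.207, 1.542, -0, 1.393, -0.15], TCP at [0.194, -0.541, 0.176] pointing down, gripper open.
Joint ranges: [-2.73, 2.73], [-0.86, 2.22], [0.23, 2.46], [-1.11, 4.25], [0.08, 2.63], [-2.82, 2.82]. Speed limits (rad/s): [2.79, 2.79, 3.14, 3.14, 3.14, 3.14].

## Interface

Orientations are given as a unit quaternion [w, x, y, z].
In Python, from plant import get_obs, snapshot, hand_in, grasp_offset gives the robot as it stands.
- The arm moves only by the tool carry_out, never from a script. Its argument "motion" is a list that holds one entry, the list of rows, each a list of 5 numbers: the shift along the world's x, y, z in m, then the turn about the world's z in rad, then the closure, from 0 (fully open) to 1 (shut). In form: [[[tx, ty, tz, twist, grip], ...]]. A call has exactly 8 rows; each row shifts and turns the commanded pose from where the row before left it; what a row does not reach is not made up. A row lasts 1/12 s, in which the tool goes at most 41.7 mm and 7.16 degrees, less where a joint would pass 70% of its speed; a pose out of reach is approached as far as the arm can. A call with a gripper value outside its range is refused whole. The fingers move at their own pace and stop on an object; "newtons" is the grip in N (left out, the last holds). Time passes only in rows, so rows that do not move let the fingers close, or fill a call up. It gives the time, the measured TCP pose, the force and the opening at its end, in the units of the state.
- get_obs(): the state, without advancing time (a new reading comes with each control period).
- snapshot(name): name is "scene" or "top" or "wrist"; returns a dict with "color" (384x512x3 uint8, red, green, blue), "z_map" (384x512 float32, m along the optical axis (not along the pixel's ray), 0 where there is no reading), "intrinsics" (3x3 intrinsics, pixels), "T" (4x4, takes a point from camera to world coordinates). Camera axes: x right, y down, z forward; pixel columns grow to the right and rows downward; lengths in m; the calibration is good to about 2 mm. A picture is of the moment at which its call begins.
- hand_in(): hands the job in, once; it reports no verdict.
The state is a dict: "clock": time; "joints": joint angles; "joint_velocities": joint speeds; "effort": joint torques, N m; "tool_pos": TCP position; "eef_rot": TCP orientation; "wrist_force": force on the tool from outside, world axes, zero at the start; "ft_torque": the same for the moment, N m; "finger_gap": opening from 0.0 (shut) to 1.0 (fully open).
Only numpy, scipy, OpenCV 4.12 (cv2) and the standard library are available. Lean on these libraries where they do the work, as an engineer would, in place of code of your own. Each camera call takes 0.05 s, during which the arm holds its last target. There are 200 camera calls.

## Task

Load the bench stapler: fold both long flaps of the small carton right back, take out the wide staple strip and leave the narrow one and the open flaps as they are. Lay the strip crown up and flat in the sloping magazine, between the nose plate and the pushed-back spring follower, then swing the rail fully shut over it. Do not disturb the other things on the table.

Things in the scene. Friction and masses are not known exactly. Their poses are not given: they have to be found in the camera images.
- carton: Open-topped carton fixed to the table, 150 (x) x 175 (y) x 48 mm high, walls and floor 4 mm. Origin: centre of its underside, z up. Two strips lie in it lengthwise along its x, centred 33 to 39 mm either side of its middle; which is on which side varies. Short end flaps already hang outside its x ends.
- flap_left (a joint): Long flap on the carton's +y rim, 146 x 82 x 3 mm; hinge line along the carton's x at y = 86, z = 48 mm. 0 rad = closed over the carton, 1.57 upright, 3.3 folded back. Starts ajar at 0.75 to 1.1 rad, so the flaps leave a gap of 50 mm or more along the carton's middle; stays where it is left (light friction).
- flap_right (a joint): The same flap, mirrored, on the carton's -y rim (hinge at y = -86 mm).
- wide_strip: The strip to load: rigid copper-coloured staple strip, 110 (x) x 35 (y) x 22 mm high, about 90 g, crown (closed side) up. Its two ends are alike. Origin: centre of its underside, x along its length, z up.
- narrow_strip: Another staple strip, 110 x 18 x 22 mm, same colour, also in the carton; too narrow for this stapler. Origin: centre of its underside.
- magazine: The fixed stapler's channel, sloping 35 deg, rising away from the robot. Origin: on its floor, mid-width, at the nose plate's inner face (50 mm above the table); x up the slope, z square to the floor. 38 mm wide; side walls 3 mm thick, 8 mm high; nose plate at x = -6 to 0, 10 mm high; end block x = 163 to 175 mm. A loaded strip's origin lies at x = 55 mm, y = z = 0.
- follower (a joint): Sprung block in the channel, 34 mm wide, top 15 mm above the floor. 0 m at rest, face at magazine x = 55 mm; grows as it is pushed up the slope (stop 0.075). Spring 3.4 N at 0, 7.5 N at 0.055, 9 N at the stop. Reads 0.055 when loaded. A strip must go in follower end first, nose end raised, and be laid down once pushed back.
- rail (a joint): Inverted-U cover rail hinged across the magazine at its x = 165, z = 26.5 mm. 0 rad = shut, parallel to the channel floor; free end swings up and back, stop 1.9, starts at 1.70 to 1.88. Plate 52 mm wide, outer face 3 mm above the hinge axis, reaching 168 mm from it; skirts 12 mm deep. Stiff hinge (0.35 N m) stays where put. Cannot shut over a proud strip.
- rail_end (a point): Middle of the rail's free edge, on its outer face, 168 mm from the hinge; x along the rail towards the hinge, z out of its outer face.
- tape_roll: Bystander: ring of tape lying flat, 76 mm across, 24 mm high; origin: centre of its underside.
- bead_dish: Bystander: small round white bowl, 84 mm across, 32 mm high; origin: centre of its underside.
- mug: Bystander: white mug, 80 mm across, 92 mm high; origin: centre of its underside.
- jar: Bystander: clear closed jar, 72 mm across, 95 mm high; origin: centre of its underside.
- screwdriver: Bystander: screwdriver lying on the table; origin near the middle of its length.
- spool: Bystander: wooden spool standing up, 52 mm across, 50 mm high; origin: centre of its underside.
- bracelet_roll: Bystander: upright wooden roll, 60 mm across, 110 mm high; origin: centre of its underside.
Not all that is in view belongs to the job. Leave any black or blue look-alike of the wide_strip alone.

How it is judged:
By the outcome, as a careful person would: the job done as asked, in the order asked, and still so for the second after the job is handed in, with the robot touching nothing.
It also fails if it takes over 72 s, if anything falls off the work surface, if the arm or the gripper's body presses on something with over 40 N, if the wrist force passes 120 N, or if a joint passes its speed limit or range.

## Working session

There is one attempt and no reset: what is moved stays moved. The work goes in short steps, Python scripts to look and compute and a tool call to move; the robot and the scene stay as the last step left them, time stands still between calls to the robot, and variables do not carry over. Pictures are saved under pics/ and viewed, about 8 in all and at most 12, crops included, and the job is handed in when it is done.

Besides the shell and the picture viewer there is one more tool, called after ">>>" as name(argument=value, ...), one argument or row to a line, values as JSON. carry_out: Moves the arm, as the interface text tells. Its arguments: {"type":"object","properties":{"motion":{"type":"array","items":{"type":"array","items":{"type":"array","items":{"type":"number"}}}},"newtons":{"type":"number"}},"required":["motion"]}

```bash
mkdir -p pics; cat > h.py <<'E'
import numpy as np, cv2
from plant import get_obs, snapshot, hand_in, grasp_offset
def snap(n,f,crop=None,s=1):
    d=snapshot(n); np.savez('last_%s.npz'%n,**d)
    c=d['color'][...,::-1]
    if crop: c=c[crop[1]:crop[3],crop[0]:crop[2]]
    cv2.imwrite('pics/'+f,cv2.resize(c,None,fx=s,fy=s,interpolation=cv2.INTER_CUBIC)); return d
def load(n): return dict(np.load('last_%s.npz'%n))
def cloud(d):
    K=d['intrinsics'];z=d['z_map'];v,u=np.indices(z.shape)
    P=np.stack([(u-K[0,2])/K[0,0]*z,(v-K[1,2])/K[1,1]*z,z,np.ones_like(z)],-1)@d['T'].T
    P=P[...,:3]; P[z==0]=np.nan; return P
def st():
    o=get_obs(); print({k:np.round(o[k],4).tolist() for k in ('clock','joints','tool_pos','eef_rot','wrist_force','finger_gap')})
E
python3 - <<'E'
from h import *
st(); print(grasp_offset)
a=snap('scene','a.png',s=1.5); b=snap('top','b.png',s=1.5)
for d in(a,b): print(np.round(d['T'],3).tolist(), d['intrinsics'][0,0])
E
```

```text
{'clock': 0.0, 'joints': [-1.3775, 0.2074, 1.5429, 0.0, 1.3935, -0.1505], 'tool_pos': [0.1937, -0.5405, 0.1753], 'eef_rot': [-0.0008, 0.8177, -0.5757, -0.0008], 'wrist_force': [0.4292, 0.1849, 0.0541], 'finger_gap': 1.0}
0.0188
[[0.792, 0.445, -0.418, 0.983], [0.61, -0.557, 0.564, -0.68], [0.018, -0.702, -0.712, 0.925], [0.0, 0.0, 0.0, 1.0]] 375.883461551516
[[0.004, -0.984, 0.179, 0.283], [-1.0, -0.008, -0.023, -0.027], [0.024, -0.179, -0.984, 1.385], [0.0, 0.0, 0.0, 1.0]] 471.02419074064375
```

View pics/a.png

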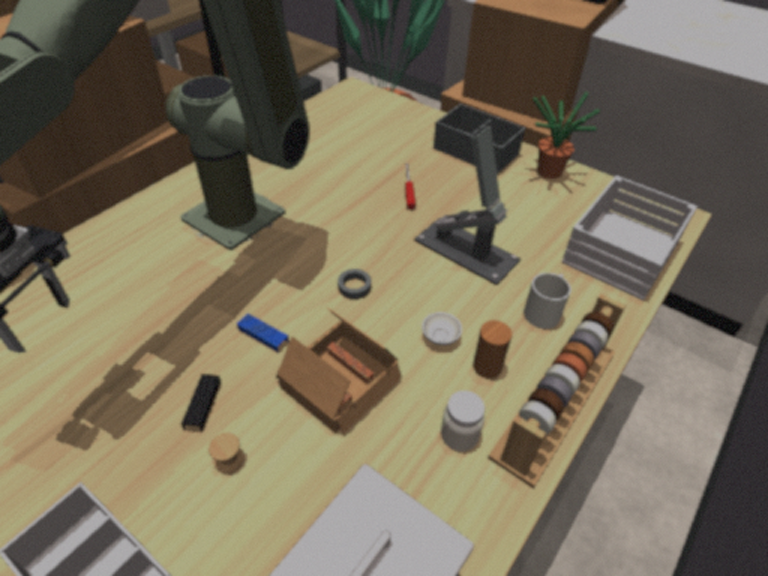

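View pics/b.png

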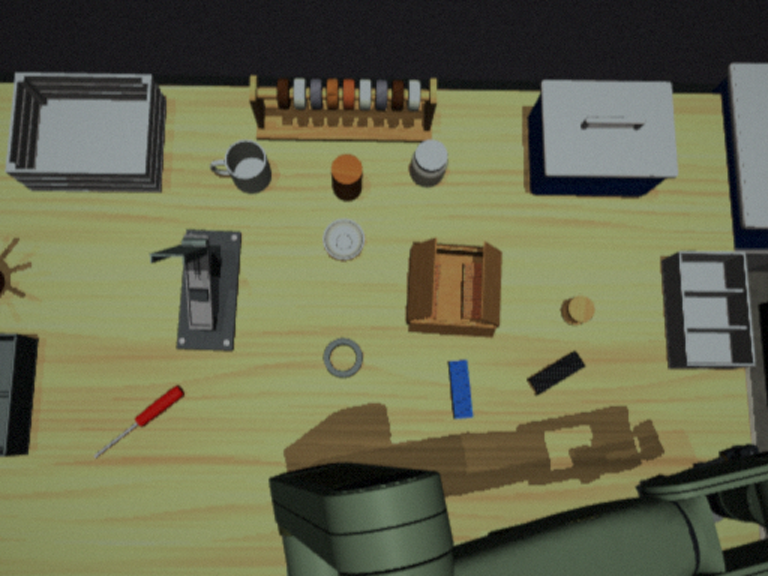

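```bash
python3 - <<'E'
from h import *
d=load('top');P=cloud(d)
def at(u,v): # enlarged px
    print((u,v),np.round(P[int(v/1.5),int(u/1.5)],3))
for q in [(345,357),(330,357),(440,255),(440,325),(497,300),(412,300),(430,290),(465,290),(455,315),(474,290),(448,290),(415,240),(408,328),(500,330),(500,250),(412,240),(433,240),(485,243),
 (344,240),(578,310),(456,390),(430,165),(346,170),(246,160),(200,320),(200,280),(200,250),(170,250),(155,257),(205,240),(236,236),(182,346),(232,347),(238,233),(189,232)]: at(*q)
c=d['color'][...,::-1]
z=P[...,2]
m=np.clip((z)/0.22*255,0,255); m=np.nan_to_num(m).astype(np.uint8)
A=np.hstack([cv2.resize(c[145:240,105:175],None,fx=5,fy=5,interpolation=cv2.INTER_CUBIC),cv2.resize(c[145:240,260:345],None,fx=5,fy=5,interpolation=cv2.INTER_CUBIC)])
cv2.imwrite('pics/c.png',A);print(A.shape)
E
```

```text
(345, 357) [ 0.412 -0.008 -0.001]
(330, 357) [0.412 0.022 0.002]
(440, 255) [ 0.617 -0.195  0.007]
(440, 325) [ 0.471 -0.188  0.052]
(497, 300) [ 0.517 -0.297  0.061]
(412, 300) [ 0.516 -0.133  0.06 ]
(430, 290) [ 0.526 -0.162  0.114]
(465, 290) [ 0.544 -0.242  0.026]
(455, 315) [ 0.496 -0.224  0.005]
(474, 290) [ 0.544 -0.26   0.025]
(448, 290) [ 0.548 -0.21   0.004]
(415, 240) [ 0.649 -0.144  0.003]
(408, 328) [ 0.472 -0.132 -0.001]
(500, 330) [ 0.467 -0.313  0.002]
(500, 250) [ 0.631 -0.317  0.006]
(412, 240) [ 0.649 -0.138  0.004]
(433, 240) [ 0.621 -0.169  0.109]
(485, 243) [ 0.614 -0.266  0.118]
(344, 240) [ 0.647 -0.002  0.006]
(578, 310) [ 0.502 -0.454  0.055]
(456, 390) [ 0.348 -0.221  0.025]
(430, 165) [ 0.772 -0.166  0.101]
(346, 170) [ 0.757 -0.005  0.111]
(246, 160) [0.817 0.2   0.003]
(200, 320) [0.476 0.267 0.056]
(200, 280) [0.544 0.26  0.102]
(200, 250) [0.571 0.236 0.223]
(170, 250) [0.566 0.281 0.241]
(155, 257) [0.538 0.286 0.306]
(205, 240) [0.601 0.241 0.168]
(236, 236) [0.651 0.213 0.015]
(182, 346) [0.432 0.31  0.009]
(232, 347) [0.43  0.214 0.007]
(238, 233) [0.657 0.21  0.017]
(189, 232) [0.659 0.305 0.016]
(475, 775, 3)
```

View pics/c.png

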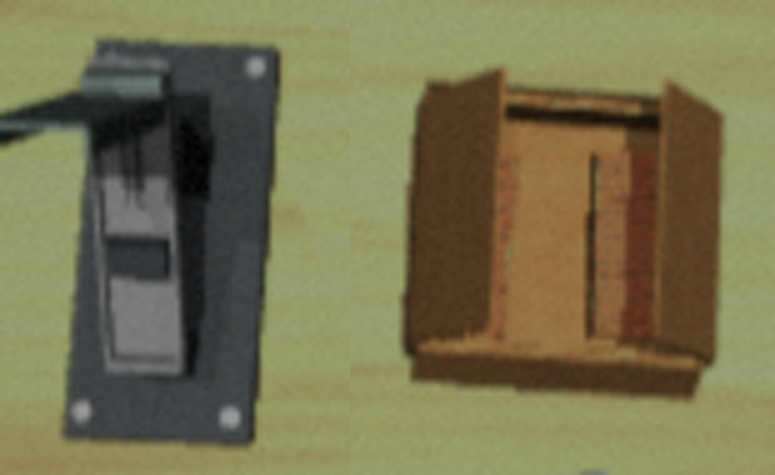

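>>> carry_out(
  motion=[
    [[0.015, 0.01, 0.02, -0.086, 1], [0.02, 0.02, 0.02, -0.086, 1], [0.023, 0.02, 0.02, -0.086, 1], [0.023, 0.022, 0.015, -0.086, 1], [0.023, 0.022, 0, 0, 1], [0.023, 0.022, 0, 0, 1], [0.023, 0.022, 0, 0, 1], [0.023, 0.022, 0, 0, 1]],
  ],
  newtons=30,
)

```text
clock: 0.77
tool_pos: [0.3675, -0.3799, 0.2511]
eef_rot: [0.0, -0.707, 0.707, 0.0]
wrist_force: [0.1, 0.3, -1.0]
finger_gap: 0.472
```

>>> carry_out(
  motion=[
    [[0.023, 0.022, 0, 0, 1], [0.023, 0.022, 0, 0, 1], [0.023, 0.022, 0, 0, 1], [0.023, 0.022, 0, 0, 1], [0.023, 0.022, 0, 0, 1], [0.022, 0.02, 0, 0, 1], [0.02, 0.016, 0, 0, 1], [0.015, 0.01, 0, 0, 1]],
  ],
)

```text
clock: 1.43
tool_pos: [0.5399, -0.223, 0.2508]
eef_rot: [-0.0, 0.708, -0.706, -0.001]
wrist_force: [0.0, 0.5, -0.4]
finger_gap: 0.006
```

```bash
python3 - <<'E'
from h import *
st()
d=snap('wrist','d.png',s=1.5); print(np.round(d['T'],3).tolist(),d['intrinsics'][0,0])
# ortho-ish magazine analysis from top cloud
P=np.vstack([cloud(load(n)).reshape(-1,3) for n in('top','scene')]);P=P[~np.isnan(P[:,0])]
q=P[(abs(P[:,0]-.55)<.15)&(abs(P[:,1]-.26)<.08)&(P[:,2]>.035)]
for x0 in np.arange(.42,.66,.02):
    s=q[(q[:,0]>=x0)&(q[:,0]<x0+.02)]
    if len(s)>3: print(round(x0+.01,3),len(s),np.round(np.percentile(s[:,1],[3,50,97]),3),np.round(np.percentile(s[:,2],[5,50,95]),3))
E
```

```text
{'clock': 1.4333, 'joints': [-0.5402, 0.1802, 1.42, 0.0007, 1.5427, 1.0286], 'tool_pos': [0.5399, -0.223, 0.2508], 'eef_rot': [-0.0002, 0.7078, -0.7064, -0.0007], 'wrist_force': [0.0037, 0.5466, -0.3841], 'finger_gap': 0.0056}
[[0.001, -0.966, -0.257, 0.614], [-1.0, -0.002, 0.0, -0.223], [-0.001, 0.257, -0.966, 0.46], [0.0, 0.0, 0.0, 1.0]] 293.5173561742923
0.45 32 [0.243 0.264 0.284] [0.052 0.056 0.06 ]
0.47 178 [0.242 0.263 0.285] [0.04  0.056 0.066]
0.49 175 [0.241 0.26  0.285] [0.055 0.068 0.079]
0.51 215 [0.241 0.257 0.283] [0.071 0.095 0.106]
0.53 404 [0.236 0.255 0.287] [0.093 0.29  0.327]
0.55 577 [0.235 0.256 0.286] [0.103 0.254 0.304]
0.57 559 [0.235 0.247 0.283] [0.055 0.183 0.241]
0.59 414 [0.236 0.247 0.281] [0.046 0.139 0.184]
0.61 158 [0.239 0.258 0.28 ] [0.138 0.153 0.165]
```

View pics/d.png

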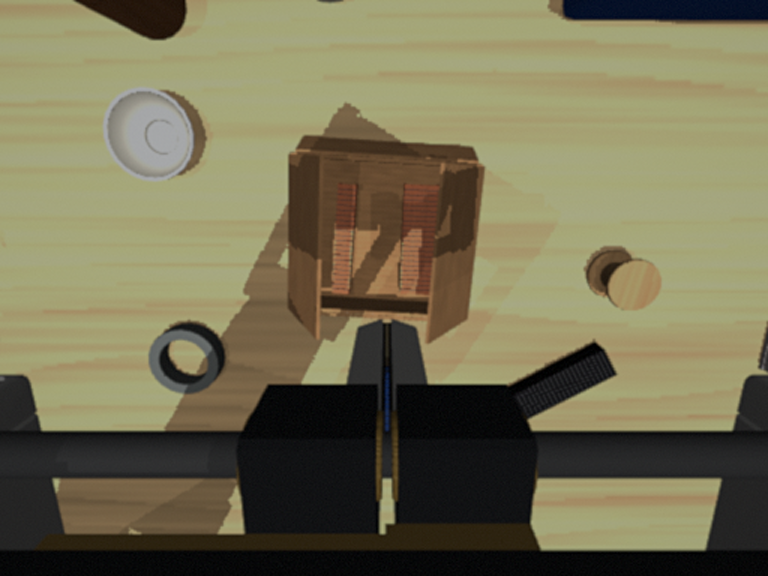

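```bash
python3 - <<'E'
from h import *
d=load('wrist');P=cloud(d)
def at(u,v,r=1):
    q=P[int(v/1.5)-r:int(v/1.5)+r+1,int(u/1.5)-r:int(u/1.5)+r+1].reshape(-1,3)
    print((u,v),np.round(np.nanmedian(q,0),3))
for q in [(421,186),(418,285),(406,235),(433,235),(348,188),(342,285),(300,190),(296,290),(470,190),(455,300),(318,325),(430,325),(312,325),(437,325),(318,165),(445,175),(380,295),(380,155),(330,155),(475,160),(385,325),(405,335)]: at(*q,r=0)
E
```

```text
(421, 186) [ 0.593 -0.255  0.028]
(418, 285) [ 0.494 -0.254  0.028]
(406, 235) [ 0.546 -0.241  0.028]
(433, 235) [ 0.546 -0.268  0.027]
(348, 188) [ 0.591 -0.186  0.029]
(342, 285) [ 0.493 -0.178  0.027]
(300, 190) [ 0.593 -0.15   0.084]
(296, 290) [ 0.502 -0.14   0.073]
(470, 190) [ 0.593 -0.294  0.076]
(455, 300) [ 0.494 -0.285  0.08 ]
(318, 325) [ 0.487 -0.167  0.122]
(430, 325) [ 0.486 -0.258  0.119]
(312, 325) [ 0.484 -0.161  0.115]
(437, 325) [ 0.482 -0.266  0.108]
(318, 165) [ 0.613 -0.172  0.122]
(445, 175) [ 0.606 -0.266  0.118]
(380, 295) [ 0.477 -0.216  0.005]
(380, 155) [ 0.621 -0.217  0.05 ]
(330, 155) [ 0.621 -0.172  0.047]
(475, 160) [ 0.618 -0.302  0.048]
(385, 325) [ 0.548 -0.222  0.284]
(405, 335) [ 0.55 -0.23  0.3 ]
```

>>> carry_out(
  motion=[
    [[0.001, 0.002, -0.025, -0.05, 1], [0.001, 0.002, -0.03, 0, 1], [0.001, 0.002, -0.035, 0, 1], [0, 0, -0.035, 0, 1], [0, 0, -0.03, 0, 1], [0, 0, -0.02, 0, 1], [0, 0.015, 0, 0, 1], [0, 0.015, 0, 0, 1]],
  ],
)

```text
clock: 2.15
tool_pos: [0.5402, -0.1884, 0.075]
eef_rot: [-0.0, -0.688, 0.725, 0.002]
wrist_force: [0.7, 0.0, 0.0]
finger_gap: 0.008
```

>>> carry_out(
  motion=[
    [[0, 0.015, 0, 0, 1], [0, 0.015, 0, 0, 1], [0, 0.015, 0, 0, 1], [0, 0.015, 0, 0, 1], [0, 0.015, 0, 0, 1], [0, 0.015, 0, 0, 1], [0, 0.012, 0, 0, 1], [0, 0.01, -0.005, 0, 1]],
  ],
)

```text
clock: 2.82
tool_pos: [0.543, -0.0758, 0.073]
eef_rot: [0.001, -0.69, 0.724, -0.001]
wrist_force: [0.2, -0.5, 1.0]
finger_gap: 0.005
```

>>> carry_out(
  motion=[
    [[0, 0.008, -0.008, 0, 1], [0, 0.004, -0.008, 0, 1], [0, 0, -0.006, 0, 1], [0, 0, -0.004, 0, 1], [0, 0, -0.003, 0, 1], [0, 0, -0.002, 0, 1], [0, 0, -0.002, 0, 1], [0, 0, 0, 0, 1]],
  ],
)

```text
clock: 3.48
tool_pos: [0.5417, -0.0658, 0.0381]
eef_rot: [-0.0, -0.689, 0.725, 0.0]
wrist_force: [0.6, -0.2, 0.2]
finger_gap: 0.008
```

>>> carry_out(
  motion=[
    [[0, 0, -0.002, 0, 1], [0, 0, -0.002, 0, 1], [0, 0, -0.002, 0, 1], [0, 0, 0.03, 0, 1], [0, 0, 0.04, 0, 1], [0, -0.02, 0.04, 0, 1], [0, -0.035, 0.03, 0, 1], [0, -0.035, 0, 0, 1]],
  ],
)

```text
clock: 4.15
tool_pos: [0.5468, -0.1523, 0.175]
eef_rot: [0.003, -0.69, 0.723, -0.007]
wrist_force: [1.4, -0.9, 0.2]
finger_gap: 0.004
```

>>> carry_out(
  motion=[
    [[0, -0.035, 0, 0, 1], [0, -0.01, -0.02, 0, 1], [0, 0, -0.03, 0, 1], [0, 0, -0.035, 0, 1], [0, 0, -0.01, 0, 1], [0, -0.01, 0, 0, 1], [0, -0.015, 0, 0, 1], [0, -0.015, 0, 0, 1]],
  ],
)

```text
clock: 4.82
tool_pos: [0.5436, -0.2378, 0.0742]
eef_rot: [0.0, -0.69, 0.724, -0.002]
wrist_force: [0.2, -0.1, -0.1]
finger_gap: 0.004
```

>>> carry_out(
  motion=[
    [[0, -0.015, 0, 0, 1], [0, -0.015, 0, 0, 1], [0, -0.015, 0, 0, 1], [0, -0.015, 0, 0, 1], [0, -0.015, 0, 0, 1], [0, -0.015, 0, 0, 1], [0, -0.01, 0, 0, 1], [0, -0.01, -0.004, 0, 1]],
  ],
)

```text
clock: 5.48
tool_pos: [0.5423, -0.3475, 0.0685]
eef_rot: [0.0, -0.689, 0.725, -0.001]
wrist_force: [0.2, -0.1, -0.4]
finger_gap: 0.004
```

>>> carry_out(
  motion=[
    [[0, -0.01, -0.008, 0, 1], [0, -0.006, -0.008, 0, 1], [0, -0.003, -0.006, 0, 1], [0, 0, -0.006, 0, 1], [0, 0, -0.004, 0, 1], [0, 0, -0.003, 0, 1], [0, 0, -0.002, 0, 1], [0, 0, 0.02, 0, 0.47]],
  ],
)

```text
clock: 6.15
tool_pos: [0.5385, -0.3611, 0.0458]
eef_rot: [-0.0, -0.689, 0.724, 0.005]
wrist_force: [-0.5, -0.4, -0.6]
finger_gap: 0.046
```

>>> carry_out(
  motion=[
    [[0, 0, 0.04, 0, 0.47], [0, 0.01, 0.04, 0, 0.47], [0, 0.03, 0.035, 0, 0.47], [0, 0.035, 0.035, 0, 0.47], [0, 0.03, 0.03, 0, 0.47], [0, 0.01, 0.02, 0, 0.47], [0, 0, 0, 0, 0.47], [0, 0, 0, 0, 0.47]],
  ],
)

```text
clock: 6.82
tool_pos: [0.5428, -0.2585, 0.2432]
eef_rot: [0.0, -0.69, 0.724, -0.002]
wrist_force: [-0.1, -0.8, -0.2]
finger_gap: 0.524
```

```bash
python3 - <<'E'
from h import *
st()
d=snap('wrist','e.png',s=1.5)
t=snap('top','e2.png')
P=cloud(d); hsv=cv2.cvtColor(d['color'],cv2.COLOR_RGB2HSV)
for (y0,y1) in((-.285,-.225),(-.205,-.16)):
    m=(abs(P[...,0]-.546)<.075)&(P[...,1]>y0)&(P[...,1]<y1)&(P[...,2]>.018)&(P[...,2]<.036)
    q=P[m]; r=cv2.minAreaRect(np.float32(q[:,:2]*1000)); print(len(q),r,np.median(q[:,2]))
for nm,P in(('w',P),('t',cloud(t))):
  for s in(1,-1):
    for dx in(-.04,.04):
      for dy in(.03,.06,.078):
        y=-.216+s*(.086+dy); x=.546+dx
        m=(abs(P[...,0]-x)<.012)&(abs(P[...,1]-y)<.006); print(nm,s,dx,dy,m.sum(),np.round(np.nanmedian(P[m][:,2]),4) if m.sum() else '')
E
```

```text
{'clock': 6.8167, 'joints': [-0.588, 0.2165, 1.3923, -0.0004, 1.5284, 1.0312], 'tool_pos': [0.5428, -0.2585, 0.2432], 'eef_rot': [0.0003, -0.6898, 0.724, -0.0022], 'wrist_force': [-0.0766, -0.8395, -0.1525], 'finger_gap': 0.5244}
1788 ((531.9664306640625, -254.09439086914062), (41.85897445678711, 126.52171325683594), 82.80506896972656) 0.02728875372955064
1054 ((534.42138671875, -185.43569946289062), (44.55853271484375, 120.56822204589844), 86.99273681640625) 0.027183881768390955
w 1 -0.04 0.03 151 0.0548
w 1 -0.04 0.06 150 0.0603
w 1 -0.04 0.078 114 0.0638
w 1 0.04 0.03 170 0.0557
w 1 0.04 0.06 180 0.0614
w 1 0.04 0.078 59 0.0639
w -1 -0.04 0.03 139 0.0543
w -1 -0.04 0.06 152 0.0596
w -1 -0.04 0.078 120 0.0624
w -1 0.04 0.03 162 0.0535
w -1 0.04 0.06 174 0.0588
w -1 0.04 0.078 180 0.0618
t 1 -0.04 0.03 32 0.054
t 1 -0.04 0.06 40 0.0605
t 1 -0.04 0.078 29 0.0623
t 1 0.04 0.03 30 0.0549
t 1 0.04 0.06 36 0.0615
t 1 0.04 0.078 26 0.0048
t -1 -0.04 0.03 0 
t -1 -0.04 0.06 1 0.0614
t -1 -0.04 0.078 0 
t -1 0.04 0.03 21 0.0528
t -1 0.04 0.06 14 0.0582
t -1 0.04 0.078 5 0.0621
```

View pics/e.png

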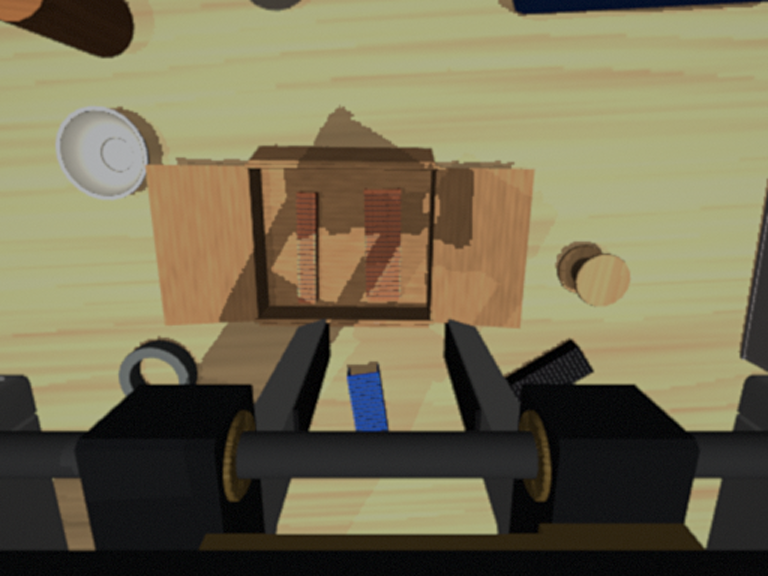

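>>> carry_out(
  motion=[
    [[0, 0.03, -0.02, 0, 1], [0, 0.036, -0.02, 0, 1], [0, 0.036, -0.02, 0, 1], [0, 0.036, -0.02, 0, 1], [0, 0.036, -0.02, 0, 1], [0, 0.0145, -0.025, 0, 1], [0, 0, -0.025, 0, 1], [0, 0, -0.018, 0, 1]],
  ],
)

```text
clock: 7.58
tool_pos: [0.5383, -0.0687, 0.0683]
eef_rot: [-0.002, -0.69, 0.724, 0.003]
wrist_force: [-0.8, -0.9, -0.5]
finger_gap: 0.012
```

>>> carry_out(
  motion=[
    [[0, 0, -0.01, 0, 1], [0, 0, -0.008, 0, 1], [0, 0, -0.006, 0, 1], [0, 0, -0.004, 0, 1], [0, 0, -0.003, 0, 1], [0, 0, -0.001, 0, 1], [0, 0, 0, 0, 1], [0, 0, 0, 0, 1]],
  ],
)

```text
clock: 8.25
tool_pos: [0.5425, -0.0703, 0.0422]
eef_rot: [0.0, -0.689, 0.725, -0.001]
wrist_force: [-0.3, -0.3, 1.2]
finger_gap: 0.002
```

>>> carry_out(
  motion=[
    [[0, 0, 0.004, 0, 1], [0, 0, 0.006, 0, 1], [0, 0, 0.01, 0, 1], [0, 0, 0.02, 0, 1], [0, 0, 0.035, 0, 1], [0, 0, 0.035, 0, 1], [0, -0.03, 0.01, 0, 1], [0, -0.04, 0, 0, 1]],
  ],
)

```text
clock: 8.92
tool_pos: [0.5458, -0.1397, 0.1683]
eef_rot: [0.003, -0.691, 0.723, -0.005]
wrist_force: [0.9, -0.7, -0.1]
finger_gap: 0.009
```

```bash
cat >> h.py <<'E'
def flaps():
  for n in('wrist','top'):
    P=cloud(snapshot(n))
    for s in(1,-1):
      r=[]
      for dy in(.03,.06,.078):
        y=-.216+s*(.086+dy)
        m=(abs(abs(P[...,0]-.546)-.04)<.012)&(abs(P[...,1]-y)<.005)&(P[...,2]<.2); r.append(np.round(np.nanmedian(P[m][:,2]),4) if m.sum()>5 else None)
      print(n,s,r)
E
python3 -c "
from h import *
st();flaps()"
```

```text
{'clock': 8.9167, 'joints': [-0.4049, 0.1799, 1.5905, 0.0012, 1.3598, 1.2106], 'tool_pos': [0.5458, -0.1397, 0.1683], 'eef_rot': [0.0028, -0.691, 0.7228, -0.005], 'wrist_force': [0.8865, -0.7, -0.078], 'finger_gap': 0.0087}
wrist 1 [np.float64(0.0554), np.float64(0.0611), np.float64(0.0638)]
wrist -1 [np.float64(0.054), np.float64(0.0592), np.float64(0.0622)]
top 1 [None, None, np.float64(0.0065)]
top -1 [np.float64(0.0551), np.float64(0.0591), np.float64(0.0618)]
```

>>> carry_out(
  motion=[
    [[0, -0.038, 0, 0, 1], [0, -0.038, 0, 0, 1], [0, -0.038, 0, 0, 1], [0, -0.038, 0, 0, 1], [0, -0.038, 0, 0, 1], [0, -0.032, -0.02, 0, 1], [0, 0, -0.038, 0, 1], [0, 0, -0.035, 0, 1]],
  ],
)

```text
clock: 9.68
tool_pos: [0.5429, -0.3653, 0.0696]
eef_rot: [0.0, -0.688, 0.726, -0.003]
wrist_force: [0.3, 1.0, -0.2]
finger_gap: 0.007
```

>>> carry_out(
  motion=[
    [[0, 0, -0.015, 0, 1], [0, 0, -0.006, 0, 1], [0, 0, -0.005, 0, 1], [0, 0, -0.004, 0, 1], [0, 0, -0.004, 0, 1], [0, 0, -0.002, 0, 1], [0, 0, -0.002, 0, 1], [0, 0, 0, 0, 1]],
  ],
)

```text
clock: 10.35
tool_pos: [0.5422, -0.3622, 0.031]
eef_rot: [0.0, -0.689, 0.725, -0.001]
wrist_force: [-0.1, -0.4, -0.7]
finger_gap: 0.005
```

```bash
python3 -c "
from h import *
st();flaps();snap('scene','f.png',crop=(150,180,320,300),s=4)"
```

```text
{'clock': 10.35, 'joints': [-0.7216, 0.5066, 1.4583, 0.0, 1.1757, 0.8992], 'tool_pos': [0.5422, -0.3622, 0.031], 'eef_rot': [0.0, -0.6892, 0.7245, -0.0005], 'wrist_force': [-0.0866, -0.4175, -0.6814], 'finger_gap': 0.0052}
wrist 1 [None, None, None]
wrist -1 [np.float64(0.0535), np.float64(0.1708), np.float64(0.1708)]
top 1 [np.float64(0.0552), np.float64(0.0619), np.float64(0.0612)]
top -1 [None, None, None]
```

View pics/f.png

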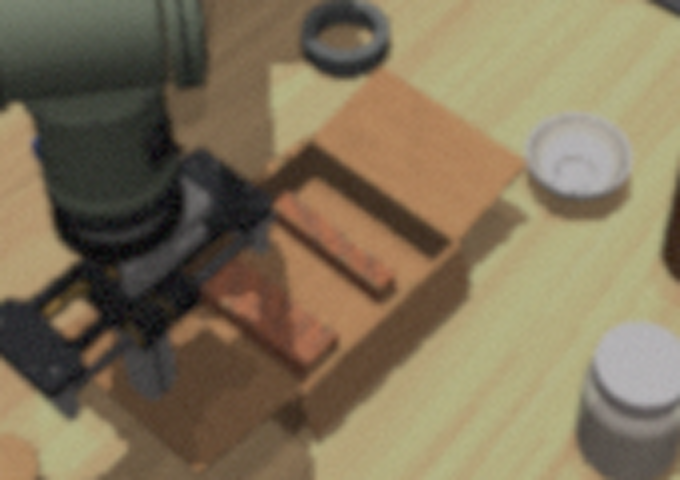

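```bash
python3 - <<'E'
from h import *
d=load('scene');Ti=np.linalg.inv(d['T']);K=d['intrinsics'];P=cloud(d)
for p in [(.5422,-.3622,.031),(.5422,-.3622,.06),(.5422,-.375,.031),(.55,-.35,.031),(.616,-.302,.048),(.616,-.384,.064),(.616,-.384,.034),(.47,-.384,.064),(.47,-.384,.034)]:
    c=(Ti@[*p,1])[:3]; u,v=(K@c)[:2]/c[2]; print(p,np.round([(u-150)*4,(v-180)*4],0))
for u,v in [(150,375),(150,390),(150,405),(150,420),(170,395),(190,380),(200,440),(230,430),(250,400),(130,400),(200,460),(280,400)]:
    print((u,v),np.round(P[180+v//4,150+u//4],4))
E
```

```text
(0.5422, -0.3622, 0.031) [159. 408.]
(0.5422, -0.3622, 0.06) [154. 385.]
(0.5422, -0.375, 0.031) [145. 422.]
(0.55, -0.35, 0.031) [180. 402.]
(0.616, -0.302, 0.048) [301. 393.]
(0.616, -0.384, 0.064) [214. 471.]
(0.616, -0.384, 0.034) [218. 494.]
(0.47, -0.384, 0.064) [ 52. 345.]
(0.47, -0.384, 0.034) [ 59. 370.]
(150, 375) [ 0.5517 -0.3718  0.0977]
(150, 390) [ 0.5502 -0.3732  0.0792]
(150, 405) [ 0.5492 -0.375   0.0609]
(150, 420) [ 0.558  -0.3837  0.0623]
(170, 395) [ 0.5518 -0.3597  0.0582]
(190, 380) [ 0.5541 -0.3439  0.0548]
(200, 440) [ 0.5935 -0.3733  0.0617]
(230, 430) [ 0.599  -0.3539  0.0558]
(250, 400) [ 0.5944 -0.33    0.0534]
(130, 400) [ 0.5367 -0.3806  0.0603]
(200, 460) [ 0.6018 -0.3824  0.0589]
(280, 400) [ 0.6086 -0.3149  0.0483]
```

>>> carry_out(
  motion=[
    [[0, 0, 0.025, 0, 1], [0, 0, 0.025, 0, 1], [-0.02, 0, 0, 0, 0.8], [0, 0, 0, 0, 0.8], [0, 0, -0.008, 0, 0.8], [0, 0, -0.006, 0, 0.8], [0, 0, -0.005, 0, 0.8], [0, 0, -0.004, 0, 0.8]],
  ],
)

```text
clock: 11.17
tool_pos: [0.5211, -0.361, 0.0549]
eef_rot: [-0.0, -0.689, 0.725, 0.002]
wrist_force: [0.1, 0.6, 0.1]
finger_gap: 0.199
```

```bash
python3 - <<'E'
from h import *
st()
def f(n):
    P=cloud(snapshot(n))
    for dy in(.03,.06,.078):
        y=-.302-dy
        for x in (.5,.59,.6):
            m=(abs(P[...,0]-x)<.008)&(abs(P[...,1]-y)<.006)&(P[...,2]<.07); print(n,dy,x,m.sum(),np.nanmedian(P[m][:,2]) if m.sum() else '')
f('scene')
E
```

```text
{'clock': 11.1667, 'joints': [-0.7423, 0.4474, 1.4907, 0.0002, 1.207, 0.8784], 'tool_pos': [0.5211, -0.361, 0.0549], 'eef_rot': [-0.0, -0.6892, 0.7245, 0.0018], 'wrist_force': [0.1481, 0.6063, 0.0503], 'finger_gap': 0.1986}
scene 0.03 0.5 1 0.05510159202103604
scene 0.03 0.59 40 0.05046500448587932
scene 0.03 0.6 45 0.0034932527363777943
scene 0.06 0.5 7 -5.522314400441264e-05
scene 0.06 0.59 50 0.029965127497552924
scene 0.06 0.6 53 0.004726434182161121
scene 0.078 0.5 42 0.0023498493607234106
scene 0.078 0.59 52 0.003106632036505297
scene 0.078 0.6 52 0.05777748332820476
```

>>> carry_out(
  motion=[
    [[0, 0, -0.002, 0, 0.8], [0, 0, -0.002, 0, 0.8], [0, 0, -0.002, 0, 0.8], [0, 0, -0.002, 0, 0.8], [0, 0, -0.002, 0, 0.8], [0, 0, 0, 0, 0.8], [0, 0, 0, 0, 0.8], [0, 0, 0, 0, 0.8]],
  ],
)

```text
clock: 11.88
tool_pos: [0.5219, -0.3622, 0.0476]
eef_rot: [0.0, -0.689, 0.725, -0.0]
wrist_force: [0.6, -0.5, -0.2]
finger_gap: 0.202
```

```bash
python3 - <<'E'
from h import *
st()
P=cloud(snapshot('scene'))
for dy in(.03,.06,.078):
        y=-.302-dy
        for x in (.5,.59,.6):
            m=(abs(P[...,0]-x)<.008)&(abs(P[...,1]-y)<.006)&(P[...,2]<.07); print(dy,x,m.sum(),np.nanmedian(P[m][:,2]) if m.sum() else '')
E
```

```text
{'clock': 11.8833, 'joints': [-0.7428, 0.4558, 1.4953, 0.0, 1.1901, 0.8782], 'tool_pos': [0.5219, -0.3622, 0.0476], 'eef_rot': [0.0, -0.6891, 0.7246, -0.0002], 'wrist_force': [0.6059, -0.4772, -0.237], 'finger_gap': 0.2024}
0.03 0.5 0 
0.03 0.59 41 0.050874348465625774
0.03 0.6 47 0.0034883242827944416
0.06 0.5 9 0.0005771017724507388
0.06 0.59 48 0.05615045144682057
0.06 0.6 53 0.0027799091164888434
0.078 0.5 45 0.0027048749723456167
0.078 0.59 51 0.059074580501374485
0.078 0.6 56 0.05863278197065419
```

>>> carry_out(
  motion=[
    [[0, 0, 0.03, 0, 0.5], [0, 0, 0.04, 0.12, 0.5], [0, 0.015, 0.04, 0.12, 0.5], [0, 0.03, 0.02, 0.12, 0.5], [0, 0.03, 0.01, 0.12, 0.5], [0, 0.02, 0, 0.12, 0.5], [0, 0.012, 0, 0.12, 0.5], [0, 0, 0, 0.12, 0.5]],
  ],
)

```text
clock: 12.6
tool_pos: [0.5222, -0.2528, 0.1875]
eef_rot: [-0.0, 0.926, -0.377, 0.001]
wrist_force: [-0.8, 0.3, 0.1]
finger_gap: 0.501
```

>>> carry_out(
  motion=[
    [[0, 0, 0, 0.12, 0.5], [0, 0, 0, 0.12, 0.5], [0, 0, 0, 0.12, 0.5], [0, 0, 0, 0.12, 0.5], [0, 0, 0, 0.12, 0.5], [0, 0, 0, 0.12, 0.5], [0, 0, 0, 0.12, 0.5], [0, 0, 0, 0.12, 0.5]],
  ],
)

```text
clock: 13.27
tool_pos: [0.5218, -0.2555, 0.1867]
eef_rot: [0.0, 0.996, 0.092, 0.0]
wrist_force: [-0.1, -0.4, 0.4]
finger_gap: 0.5
```

>>> carry_out(
  motion=[
    [[0, 0, 0, 0.12, 0.5], [0, 0, 0, 0.12, 0.5], [0, 0, 0, 0.12, 0.5], [0, 0, 0, 0.12, 0.5], [0, 0, 0, 0.12, 0.5], [0, 0, 0, 0.12, 0.5], [0, 0, 0, 0.12, 0.5], [0, 0, 0, 0.12, 0.5]],
  ],
)

```text
clock: 13.93
tool_pos: [0.5218, -0.2555, 0.1867]
eef_rot: [0.0, 0.841, 0.542, 0.0]
wrist_force: [-0.7, 0.5, -0.1]
finger_gap: 0.506
```

```bash
python3 - <<'E'
from h import *
st()
d=load('wrist')  # picture e
K=d['intrinsics'];T=d['T']
def ray(u,v,z):
    r=T[:3,:3]@np.linalg.solve(K,[u,v,1]); return T[:3,3]+r*(z-T[2,3])/r[2]
for p in [(365,190),(401,190),(365,300),(400,300)]: print(p,np.round(ray(p[0]/1.5,p[1]/1.5,.026),4))
c=cv2.resize(d['color'][115:215,180:300,::-1],None,fx=6,fy=6,interpolation=cv2.INTER_CUBIC)
cv2.imwrite('pics/g.png',c)
t=snap('top','h.png')
E
```

```text
{'clock': 13.9333, 'joints': [-0.6042, 0.2111, 1.5147, 0.0, 1.4154, -1.7491], 'tool_pos': [0.5218, -0.2555, 0.1867], 'eef_rot': [0.0002, 0.8406, 0.5417, 0.0001], 'wrist_force': [-0.6731, 0.5253, -0.0784], 'finger_gap': 0.5057}
(365, 190) [ 0.5939 -0.2414  0.026 ]
(401, 190) [ 0.5922 -0.2756  0.026 ]
(365, 300) [ 0.4845 -0.2347  0.026 ]
(400, 300) [ 0.4828 -0.2702  0.026 ]
```

View pics/g.png

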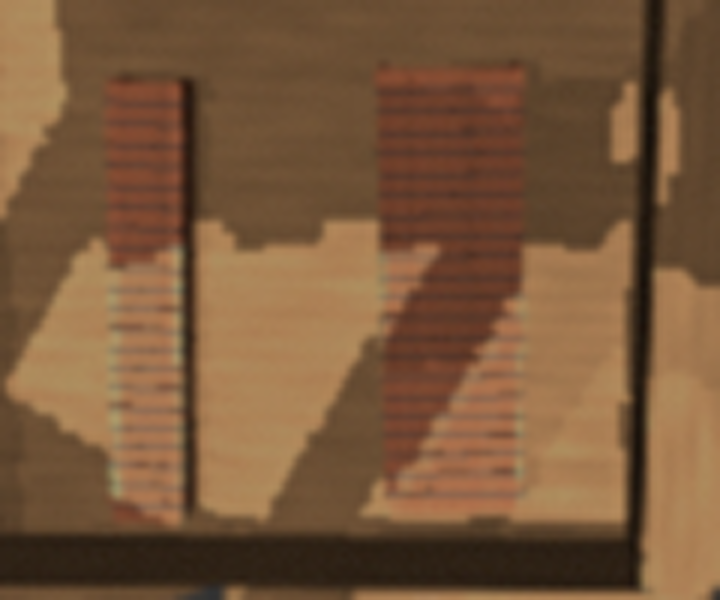

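```bash
python3 - <<'E'
from h import *
d=load('wrist'); K=d['intrinsics'];T=d['T']
def ray(u,v,z):
    r=T[:3,:3]@np.linalg.solve(K,[u,v,1]); return T[:3,3]+r*(z-T[2,3])/r[2]
q=[ray(180+X/6,115+Y/6,.0265)[:2] for X,Y in [(378,67),(524,67),(520,498),(388,500)]]
q=np.array(q); print(q.round(4), q.mean(0), np.degrees(np.arctan2(*(((q[0]+q[1])-(q[2]+q[3]))[::-1]))))
# top cam check of orientation using depth mask
P=cloud(load('top')); m=(abs(P[...,0]-.546)<.07)&(P[...,1]>-.285)&(P[...,1]<-.225)&(P[...,2]>.02)&(P[...,2]<.033)
print(m.sum(),np.round(np.percentile(P[m],[2,50,98],axis=0),3).tolist())
E
```

```text
[[ 0.5946 -0.241 ]
 [ 0.5929 -0.2757]
 [ 0.4861 -0.2703]
 [ 0.4872 -0.2369]] [ 0.54020862 -0.25598635] -2.5188412121401007
85 [[0.537, -0.272, 0.022], [0.556, -0.26, 0.027], [0.569, -0.242, 0.032]]
```

>>> carry_out(
  motion=[
    [[-0.006, 0.001, -0.01, 0.1, 0.5], [-0.006, 0, -0.02, 0.1, 0.5], [-0.006, 0, -0.03, 0.1, 0.5], [0, 0, -0.03, 0.08, 0.5], [0, 0, -0.03, 0, 0.5], [0, 0, -0.025, 0, 0.5], [0, 0, -0.015, 0, 0.5], [0, 0, -0.01, 0, 0.5]],
  ],
)

```text
clock: 14.65
tool_pos: [0.5023, -0.2534, 0.014]
eef_rot: [-0.002, 0.726, 0.688, -0.0]
wrist_force: [-0.1, -0.0, 0.2]
finger_gap: 0.498
```

>>> carry_out(
  motion=[
    [[0, 0, 0, 0, 0.5], [0, 0, 0, 0, 0.7], [0, 0, 0, 0, 1], [0, 0, 0, 0, 1], [0, 0, 0, 0, 1], [0, 0, 0, 0, 1], [0, 0, 0, 0, 1], [0, 0, 0, 0, 1]],
  ],
  newtons=40,
)

```text
clock: 15.32
tool_pos: [0.504, -0.2546, 0.0168]
eef_rot: [0.0, 0.725, 0.689, 0.0]
wrist_force: [0.8, -0.2, 0.3]
finger_gap: 0.038
```

```bash
python3 - <<'E'
from h import *
P=cloud(load('wrist')) # e: TCP (.5428,-.2585,.2432)
for u,v in [(327,323),(322,326),(318,330),(312,340),(449,323),(455,328),(462,335),(445,325),(330,330)]:
    print((u,v),np.round(P[int(v/1.5),int(u/1.5)],3))
w=snap('wrist','i.png',s=1.5); s=snap('scene','j.png',crop=(150,180,320,300),s=4); st()
E
```

```text
(327, 323) [ 0.552 -0.233  0.274]
(322, 326) [ 0.554 -0.232  0.282]
(318, 330) [ 0.553 -0.231  0.286]
(312, 340) [ 0.554 -0.231  0.296]
(449, 323) [ 0.551 -0.285  0.278]
(455, 328) [ 0.551 -0.287  0.285]
(462, 335) [ 0.551 -0.289  0.292]
(445, 325) [ 0.549 -0.284  0.274]
(330, 330) [ 0.445 -0.193  0.002]
{'clock': 15.4167, 'joints': [-0.621, 0.3661, 1.6999, -0.0, 1.0755, -2.14], 'tool_pos': [0.5038, -0.2544, 0.0165], 'eef_rot': [0.0, 0.7252, 0.6885, 0.0], 'wrist_force': [-0.2805, 0.5533, -0.3207], 'finger_gap': 0.0062}
```

View pics/j.png

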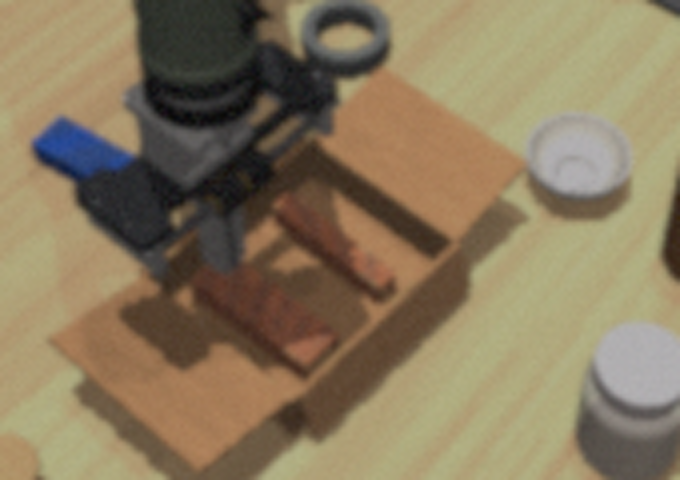

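>>> carry_out(
  motion=[
    [[0, 0, 0.03, 0, 1], [0.01, 0, 0.03, 0, 1], [0.01, 0.036, 0, 0, 1], [0.01, 0.037, 0, 0, 1], [0, 0.037, 0, 0, 1], [0, 0.037, 0, 0, 1], [0, 0.036, 0, 0, 1], [0, 0, -0.02, 0, 1]],
  ],
)

```text
clock: 16.08
tool_pos: [0.5367, -0.0664, 0.0598]
eef_rot: [0.002, 0.723, 0.691, 0.003]
wrist_force: [0.5, -1.3, -0.6]
finger_gap: 0.003
```

>>> carry_out(
  motion=[
    [[0, 0, -0.015, 0, 1], [0, 0, -0.01, 0, 1], [0, 0, -0.007, 0, 1], [0, 0, -0.006, 0, 1], [0, 0, -0.0045, 0, 1], [0, 0, 0, 0, 1], [0, 0, 0.015, 0, 1], [0, 0, 0.035, 0, 1]],
  ],
)

```text
clock: 16.75
tool_pos: [0.5294, -0.0707, 0.06]
eef_rot: [-0.005, 0.726, 0.688, -0.003]
wrist_force: [0.4, -0.0, -0.1]
finger_gap: 0.003
```

>>> carry_out(
  motion=[
    [[0, -0.03, 0.015, 0, 1], [0, -0.04, 0, 0, 1], [0, -0.041, 0, 0, 1], [0, -0.041, 0, 0, 1], [0, -0.041, 0, 0, 1], [0, -0.041, 0, 0, 1], [0, -0.038, 0, 0, 1], [0, -0.018, -0.02, 0, 1]],
  ],
)

```text
clock: 17.42
tool_pos: [0.5367, -0.3704, 0.0646]
eef_rot: [0.007, 0.727, 0.687, -0.0]
wrist_force: [1.1, 0.5, 0.9]
finger_gap: 0.005
```

>>> carry_out(
  motion=[
    [[0, 0, -0.02, 0, 1], [0, 0, -0.01, 0, 1], [0, 0, -0.007, 0, 1], [0, 0, -0.005, 0, 1], [0, 0, -0.003, 0, 1], [0, 0, 0, 0, 1], [0, 0, 0, 0, 1], [0, 0, 0, 0, 1]],
  ],
)

```text
clock: 18.08
tool_pos: [0.5347, -0.3615, 0.015]
eef_rot: [0.001, 0.725, 0.689, 0.0]
wrist_force: [0.4, 0.5, 0.6]
finger_gap: 0.004
```

```bash
python3 -c "
from h import *
st();flaps()"
```

```text
{'clock': 18.0833, 'joints': [-0.7284, 0.5137, 1.4855, -0.0, 1.1405, -2.2483], 'tool_pos': [0.5347, -0.3615, 0.015], 'eef_rot': [0.0009, 0.7249, 0.6889, 0.0001], 'wrist_force': [0.3882, 0.4949, 0.6354], 'finger_gap': 0.0042}
wrist 1 [None, None, None]
wrist -1 [np.float64(0.1599), np.float64(0.1661), np.float64(0.1663)]
top 1 [np.float64(0.0452), np.float64(0.0419), np.float64(0.0395)]
top -1 [None, None, None]
```

>>> carry_out(
  motion=[
    [[0, 0, 0.02, 0, 1], [0, 0, 0.03, 0, 0.5], [-0.01, 0.03, 0, 0, 0.5], [-0.011, 0.037, 0, 0, 0.5], [-0.01, 0.03, 0, 0, 0.5], [0, 0.01, 0, 0, 0.5], [0, 0, 0, 0, 0.5], [0, 0, -0.02, 0, 0.5]],
  ],
)

```text
clock: 18.85
tool_pos: [0.5072, -0.2573, 0.0486]
eef_rot: [0.006, 0.725, 0.689, 0.001]
wrist_force: [0.8, -0.6, 0.4]
finger_gap: 0.465
```

>>> carry_out(
  motion=[
    [[0, 0, -0.02, 0, 0.5], [0, 0, -0.015, 0, 0.5], [0, 0, -0.012, 0, 0.5], [0, 0, -0.0095, 0, 0.5], [0, 0, 0, 0, 0.5], [0, 0, 0, 0, 0.6], [0, 0, 0, 0, 1], [0, 0, 0, 0, 1]],
  ],
)

```text
clock: 19.52
tool_pos: [0.5037, -0.2553, -0.0115]
eef_rot: [0.001, 0.725, 0.689, 0.0]
wrist_force: [0.4, -1.1, -1.2]
finger_gap: 0.365
```

>>> carry_out(
  motion=[
    [[0, 0, 0, 0, 1], [0, 0, 0, 0, 1], [0, 0, 0, 0, 1], [0, 0, 0.005, 0, 1], [0, 0, 0.01, 0, 1], [0, 0, 0.015, 0, 1], [0, 0, 0.015, 0, 1], [0, 0, 0.015, 0, 1]],
  ],
)

```text
clock: 20.18
tool_pos: [0.5026, -0.2542, 0.0486]
eef_rot: [-0.0, 0.725, 0.689, -0.0]
wrist_force: [-0.5, 0.3, -0.9]
finger_gap: 0.366
```

```bash
python3 -c "
from h import *
st();flaps();snap('scene','k.png',crop=(120,120,340,300),s=3.4)"
```

```text
{'clock': 20.1833, 'joints': [-0.622, 0.3195, 1.6849, -0.0, 1.1376, -2.1411], 'tool_pos': [0.5026, -0.2542, 0.0486], 'eef_rot': [-0.0002, 0.7251, 0.6886, -0.0], 'wrist_force': [-0.5156, 0.2537, -0.8555], 'finger_gap': 0.3661}
wrist 1 [np.float64(0.0456), np.float64(0.0421), np.float64(0.0406)]
wrist -1 [np.float64(0.1763), np.float64(0.0428), np.float64(0.0409)]
top 1 [np.float64(0.0454), np.float64(0.0419), np.float64(0.0389)]
top -1 [np.float64(0.0459), None, None]
```

View pics/k.png

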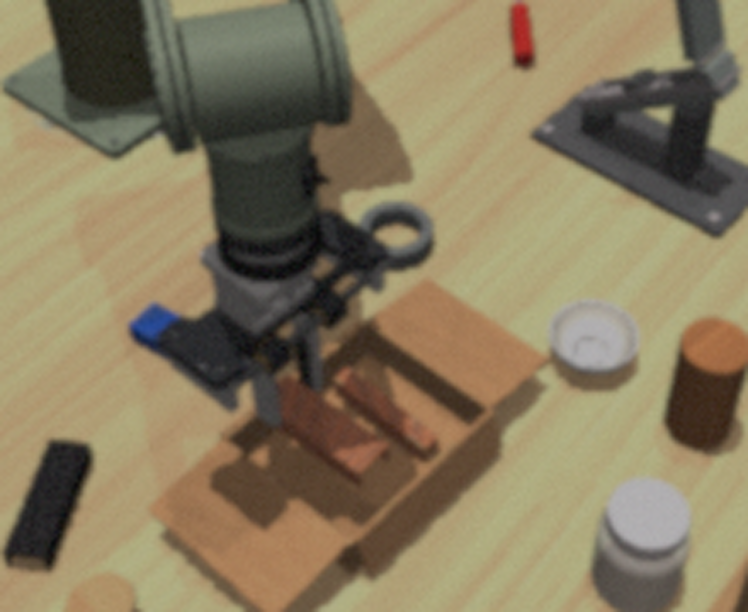

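>>> carry_out(
  motion=[
    [[0, 0, 0.03, 0, 1], [0, 0.005, 0.04, 0, 1], [-0.005, 0.015, 0.035, 0, 1], [-0.006, 0.03, 0.02, 0, 1], [-0.006, 0.036, 0.01, 0, 1], [-0.006, 0.036, 0.01, 0, 1], [-0.006, 0.036, 0.01, 0, 1], [-0.006, 0.036, 0, 0, 1]],
  ],
)

```text
clock: 21.0
tool_pos: [0.4679, -0.0592, 0.2037]
eef_rot: [0.001, 0.725, 0.688, 0.001]
wrist_force: [0.8, 0.3, -1.0]
finger_gap: 0.369
```

>>> carry_out(
  motion=[
    [[-0.006, 0.036, 0, 0, 1], [-0.006, 0.036, 0, 0, 1], [-0.006, 0.036, 0, 0, 1], [-0.005, 0.036, 0, 0, 1], [-0.004, 0.03, 0, 0, 1], [0, 0.02, 0, 0, 1], [0, 0, 0, 0, 1], [0, 0, 0, 0, 1]],
  ],
)

```text
clock: 21.67
tool_pos: [0.4398, 0.1341, 0.2014]
eef_rot: [-0.0, 0.724, 0.69, -0.001]
wrist_force: [0.4, 0.5, -1.0]
finger_gap: 0.366
```

```bash
python3 - <<'E'
from h import *
st()
w=snap('wrist','l.png',s=1.5); t=snap('top','l2.png')
print(np.round(w['T'],4).tolist())
P=cloud(w)
# strip level?
m=(abs(P[...,1]-.134)<.015)&(P[...,2]>.15)
q=P[m]; print(m.sum(), np.round(np.percentile(q,[1,50,99],axis=0),3).tolist()) if m.sum() else 0
# contact sheet
c=w['color'][...,::-1]; K=w['intrinsics'];Ti=np.linalg.inv(w['T'])
def pr(p):
    x=(Ti@[*p,1])[:3]; return (K@x)[:2]/x[2]
print([np.round(pr(p)) for p in((.44,.262,.055),(.56,.26,.13))])
E
```

```text
{'clock': 21.6667, 'joints': [0.1077, -0.0627, 1.7771, -0.0005, 1.4294, -1.4138], 'tool_pos': [0.4398, 0.1341, 0.2014], 'eef_rot': [-0.0004, 0.7243, 0.6895, -0.001], 'wrist_force': [0.3824, 0.4606, -1.0414], 'finger_gap': 0.3658}
[[0.0496, 0.9659, 0.2542, 0.3659], [0.9988, -0.0476, -0.0139, 0.1378], [-0.0013, 0.2546, -0.967, 0.4109], [0.0, 0.0, 0.0, 1.0]]
13093 [[0.411, 0.119, 0.239], [0.421, 0.134, 0.345], [0.528, 0.149, 0.366]]
[array([362., 166.]), array([379., 288.])]
```

View pics/l.png

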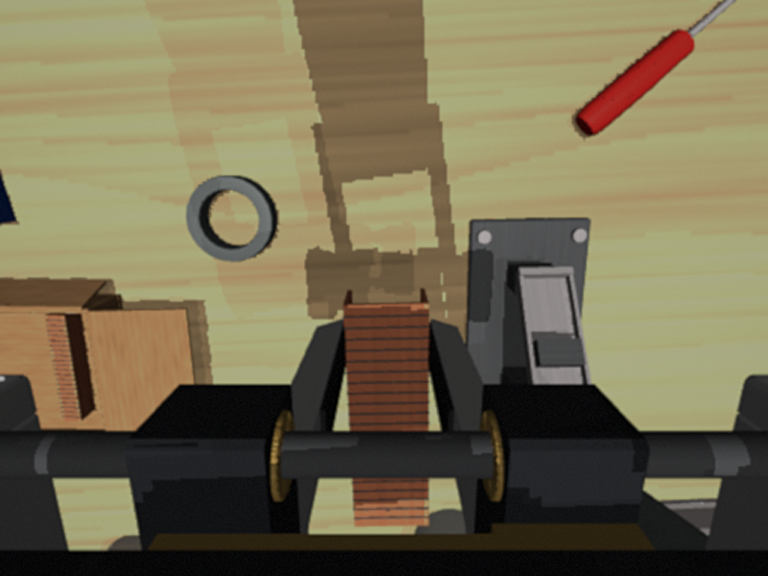

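```bash
python3 - <<'E'
from h import *
w=load('wrist');c=w['color'];P=cloud(w)
c5=cv2.resize(c[170:260,330:400,::-1],None,fx=8,fy=6.6,interpolation=cv2.INTER_CUBIC)
cv2.imwrite('pics/m.png',c5)
g=cv2.cvtColor(c,cv2.COLOR_RGB2GRAY)
for v in (180,186,192,200,210,220): print(v,g[v,338:398].tolist())
E
```

```text
180 [30, 15, 13, 10, 17, 15, 19, 47, 97, 135, 142, 141, 142, 140, 141, 141, 142, 141, 141, 141, 141, 141, 141, 141, 140, 139, 141, 141, 140, 140, 140, 139, 140, 139, 139, 138, 139, 137, 139, 138, 139, 138, 140, 135, 107, 84, 79, 80, 80, 80, 75, 83, 119, 158, 166, 165, 165, 165, 165, 164]
186 [22, 13, 13, 11, 15, 19, 27, 37, 81, 132, 143, 137, 134, 138, 138, 136, 135, 135, 136, 136, 138, 139, 139, 140, 139, 138, 136, 138, 139, 138, 139, 139, 139, 138, 137, 141, 144, 146, 137, 86, 38, 62, 127, 139, 118, 87, 79, 80, 80, 79, 74, 95, 152, 167, 166, 165, 164, 164, 165, 165]
192 [37, 30, 20, 12, 15, 27, 33, 29, 44, 93, 134, 141, 138, 137, 139, 140, 140, 137, 138, 138, 140, 142, 142, 142, 143, 141, 139, 139, 140, 140, 139, 141, 141, 142, 139, 139, 143, 146, 149, 135, 87, 37, 60, 125, 140, 119, 89, 79, 78, 75, 88, 135, 164, 167, 166, 166, 165, 166, 166, 166]
200 [39, 40, 39, 38, 40, 41, 39, 37, 30, 45, 92, 133, 141, 138, 138, 138, 142, 139, 138, 139, 139, 139, 140, 141, 144, 142, 143, 140, 139, 140, 140, 139, 140, 141, 140, 140, 138, 142, 144, 143, 136, 101, 50, 41, 93, 134, 134, 98, 75, 79, 114, 156, 165, 166, 165, 165, 167, 166, 165, 165]
210 [38, 41, 40, 39, 40, 41, 40, 41, 36, 31, 34, 78, 130, 142, 139, 136, 137, 141, 141, 139, 138, 138, 138, 139, 141, 142, 143, 142, 140, 139, 139, 141, 140, 139, 140, 140, 141, 140, 140, 142, 144, 143, 133, 80, 34, 62, 124, 137, 117, 118, 156, 167, 167, 165, 166, 165, 165, 166, 167, 166]
220 [39, 40, 41, 39, 41, 40, 41, 38, 40, 39, 29, 26, 65, 124, 141, 139, 128, 128, 130, 131, 130, 129, 129, 130, 129, 131, 132, 134, 131, 125, 122, 121, 124, 131, 133, 132, 133, 133, 131, 131, 138, 146, 150, 143, 98, 45, 31, 78, 130, 143, 153, 164, 166, 166, 166, 166, 166, 166, 167, 165]
```

View pics/m.png

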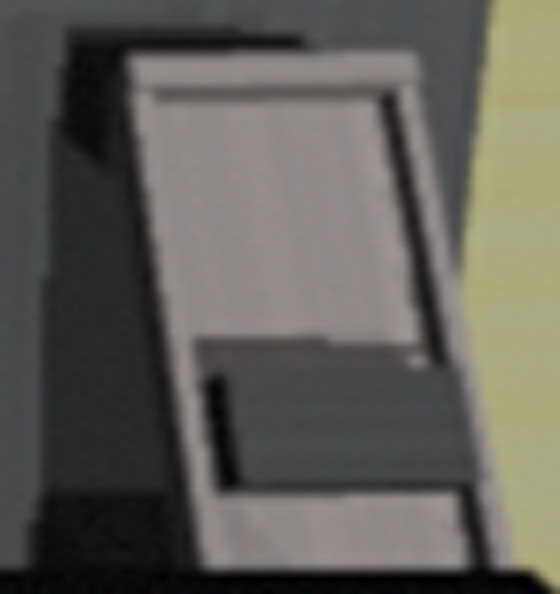

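```bash
cat >> h.py <<'E'
from scipy.optimize import least_squares
def magT(x0,y0,psi,z0=.05,p=np.radians(35)):
    c,s=np.cos(psi),np.sin(psi); Rz=np.array([[c,-s,0],[s,c,0],[0,0,1]])
    Ry=np.array([[np.cos(p),0,-np.sin(p)],[0,1,0],[np.sin(p),0,np.cos(p)]])
    T=np.eye(4);T[:3,:3]=Rz@Ry;T[:3,3]=[x0,y0,z0];return T
def proj(d,p):
    x=np.linalg.inv(d['T'])@np.append(p,1); return (d['intrinsics']@x[:3])[:2]/x[2]
E
python3 - <<'E'
from h import *
w=load('wrist');P=cloud(w)
L=[(345.8,180),(346.1,186),(346.9,192),(347.85,200),(349.15,210),(350.35,220)]
R=[(381.9,180),(382.25,186),(383.3,192),(384.7,200)]
N=[(348,177.9),(365,177.9),(380,177.7)]; C=[(346.2,178),(382,178)]
def line(d,M,a,b):
    pa=proj(d,(M@[*a,1])[:3]);pb=proj(d,(M@[*b,1])[:3]);t=(pb-pa)/np.linalg.norm(pb-pa);return pa,np.array([-t[1],t[0]])
def res(q,free=False):
    M=magT(*q); r=[]
    for pts,y in((L,-.022),(R,.022)):
        pa,n=line(w,M,(0,y,.008),(.1,y,.008)); r+=[n@(np.array(p)-pa) for p in pts]
    pa,n=line(w,M,(-.006,-.02,.01),(-.006,.02,.01)); r+=[n@(np.array(p)-pa) for p in N]
    return np.array(r)
a=least_squares(res,[.45,.262,-.02]); print(a.x,np.round(a.fun,2))
b=least_squares(res,[.45,.262,-.02,.05]); print(b.x,np.round(b.fun,2))
M=magT(*a.x)
# depth check: points in magazine frame from wrist & top & scene
for n in('wrist','top','scene'):
    d=load(n);Q=cloud(d).reshape(-1,3);Q=Q[~np.isnan(Q[:,0])]
    q=(Q-M[:3,3])@M[:3,:3]
    for s0,s1 in((.008,.045),(.09,.14)):
        m=(q[:,0]>s0)&(q[:,0]<s1)&(abs(q[:,1])<.012)&(abs(q[:,2])<.012); print(n,'floor z',s0,m.sum(),np.median(q[m,2]) if m.sum() else '')
    m=(q[:,0]>.06)&(q[:,0]<.075)&(abs(q[:,1])<.014)&(q[:,2]>.011)&(q[:,2]<.022); print(' foll',m.sum(),np.median(q[m,2]) if m.sum() else '')
    m=(q[:,0]>.10)&(q[:,0]<.2)&(abs(q[:,1])<.04)&(q[:,2]>.05); 
    if m.sum()>20:
        r=q[m]; print(' rail',m.sum(),'y med',np.percentile(r[:,1],[3,50,97]),'ang',np.median(np.arctan2(r[:,2]-.0265,.165-r[:,0])))
    # y centre of high wall points
    m=(q[:,0]>0)&(q[:,0]<.05)&(q[:,2]>-.02)&(q[:,2]<.02); print(' y',np.percentile(q[m,1],[5,95]))
print('wrist strip:', )
E
```

```text
[ 0.46559978  0.26479748 -0.04349108] [ 0.04  0.43  0.33  0.31  0.18  0.14 -0.75 -0.14 -0.22 -0.33  0.01  0.11
 -0.01]
[ 0.46415699  0.26276551 -0.04407439  0.05596815] [-0.19  0.2   0.1   0.07 -0.07 -0.11 -0.39  0.22  0.14  0.03 -0.02  0.07
 -0.05]
wrist floor z 0.008 565 0.001133066924973792
wrist floor z 0.09 0 
 foll 326 0.016302239078484892
 rail 1044 y med [0.01010605 0.02332617 0.0255388 ] ang 1.7750033368582867
 y [-0.45460545  0.01873207]
top floor z 0.008 2 -9.281616639907628e-05
top floor z 0.09 0 
 foll 0 
 rail 90 y med [-0.02471662  0.00133813  0.02498897] ang 1.9192469695585204
 y [-1.03610088 -0.40393985]
scene floor z 0.008 6 0.0006660495503758996
scene floor z 0.09 37 0.007302151388033524
 foll 14 0.015154356216592349
 rail 405 y med [-0.0269065  -0.01248556  0.02570732] ang 1.8585248063717361
 y [-1.03502769  0.98870982]
wrist strip:
```

```bash
cat >> h.py <<'E'
M=magT(.4656,.2646,-.0435)
def W(s,n,y=0): return (M@[s,y,n,1])[:3]
E
python3 - <<'E'
from h import *
w=load('wrist');P=cloud(w);c=w['color'].astype(int)
red=(c[...,0]>c[...,2]*1.5)&(P[...,2]>.2)&(P[...,2]<.27)&(abs(P[...,1]-.134)<.03)
q=P[red];print(red.sum(),np.round(np.percentile(q,[1,10,50,90,99],axis=0),4).tolist())
A=np.c_[q[:,:2],np.ones(len(q))];print('plane',np.linalg.lstsq(A,q[:,2],rcond=None)[0])
for sgn in (1,): 
    sl=q[abs(q[:,0]-.45)<.01]; print('y span',np.percentile(sl[:,1],[2,98]))
t=np.array([.4398,.1341,.2014]); x_near=np.percentile(q[:,0],1);a=.11-(t[0]-x_near); print('a',a)
for a in(a,):
  f=np.array([np.cos(-.0435),np.sin(-.0435),0])*a
  for s,n in((.035,.03),(.035,.005),(.0450,.003),(.113,.003)):
    k=W(s,n); print((s,n),'TCP',np.round(k-f-[0,0,.0155],4))
  for ph in (35,25,15,10,5,3,0):
    th=np.radians(35-ph); # strip pitch in world
    # strip frame: grip pivot at height .0175 above bottom, distance a from corner
    al=np.radians(ph); s=.113-a*np.cos(al)+.0175*np.sin(al); n=a*np.sin(al)+.0175*np.cos(al)+ (.002 if ph>3 else 0)
    k=W(s,n); print(ph,'pivot',np.round(k,4),'TCP',np.round(k-[0,0,.028+.005],4))
k=W(.165,.0265);print('hinge',k)
for an in(1.7,1.8,1.88):print(an,W(.165-.168*np.cos(an)+.003*np.sin(an),.0265+.168*np.sin(an)+.003*np.cos(an)))
E
```

```text
6417 [[0.4207, 0.1157, 0.2329], [0.4265, 0.1189, 0.2393], [0.4569, 0.1332, 0.2402], [0.5196, 0.1476, 0.241], [0.5298, 0.1511, 0.2454]]
plane [-0.00344385  0.00544726  0.24101852]
y span [0.11655024 0.15081522]
a 0.09091198942465496
(0.035, 0.03) TCP [0.3862 0.2681 0.0791]
(0.035, 0.005) TCP [0.4006 0.2674 0.0587]
(0.045, 0.003) TCP [0.4099 0.267  0.0628]
(0.113, 0.003) TCP [0.4655 0.2646 0.1018]
35 pivot [0.4661 0.2646 0.134 ] TCP [0.4661 0.2646 0.101 ]
25 pivot [0.4644 0.2647 0.1179] TCP [0.4644 0.2647 0.0849]
15 pivot [0.4656 0.2646 0.1018] TCP [0.4656 0.2646 0.0688]
10 pivot [0.4672 0.2645 0.0939] TCP [0.4672 0.2645 0.0609]
5 pivot [0.4695 0.2644 0.0862] TCP [0.4695 0.2644 0.0532]
3 pivot [0.4718 0.2643 0.0815] TCP [0.4718 0.2643 0.0485]
0 pivot [0.4736 0.2642 0.077 ] TCP [0.4736 0.2642 0.044 ]
hinge [0.58544683 0.25938337 0.16634764]
1.7 [0.51035023 0.26265214 0.31662344]
1.8 [0.52571375 0.2619834  0.32337693]
1.88 [0.53844187 0.26142938 0.32765278]
```

>>> carry_out(
  motion=[
    [[-0.01, 0.02, 0, 0.006, 1], [-0.012, 0.03, 0, 0, 1], [-0.012, 0.03, 0, 0, 1], [-0.012, 0.03, -0.01, 0, 1], [-0.0076, 0.024, -0.02, 0, 1], [0, 0, -0.03, 0, 1], [0, 0, -0.03, 0, 1], [0, 0, -0.02, 0, 1]],
  ],
)

```text
clock: 22.43
tool_pos: [0.3859, 0.266, 0.0896]
eef_rot: [-0.0, 0.723, 0.69, -0.002]
wrist_force: [-0.3, -0.0, -0.7]
finger_gap: 0.367
```

>>> carry_out(
  motion=[
    [[0, 0, -0.0127, 0, 1], [0, 0, 0, 0, 1], [0, 0, 0, 0, 1], [0, 0, 0, 0, 1], [0, 0, 0, 0, 1], [0, 0, 0, 0, 1], [0, 0, 0, 0, 1], [0, 0, 0, 0, 1]],
  ],
)

```text
clock: 23.1
tool_pos: [0.3877, 0.2677, 0.0804]
eef_rot: [0.0, 0.723, 0.691, 0.001]
wrist_force: [-0.9, -0.1, -0.7]
finger_gap: 0.368
```

```bash
python3 - <<'E'
from h import *
st()
for n in('scene','top'):
    d=snap(n,'n_%s.png'%n); P=cloud(d);c=d['color'].astype(int)
    red=(c[...,0]>c[...,2]*1.4)&(P[...,2]>.09)&(P[...,2]<.13)&(abs(P[...,1]-.267)<.04)&(P[...,0]<.52)
    q=P[red]; 
    if len(q): print(n,len(q),np.round(np.percentile(q,[3,50,97],axis=0),4).tolist())
w=snap('wrist','n_w.png'); P=cloud(w);c=w['color'].astype(int)
red=(c[...,0]>c[...,2]*1.4)&(P[...,2]>.09)&(P[...,2]<.14)&(abs(P[...,1]-.267)<.04)
q=P[red];print(len(q),np.round(np.percentile(q,[1,50,99],axis=0),4).tolist())
for x0 in(.38,.40,.45,.48):
    m=abs(q[:,0]-x0)<.005
    if m.sum()>10: print(x0,np.percentile(q[m][:,1],[2,98]).mean(),np.median(q[m][:,2]))
E
```

```text
{'clock': 23.1, 'joints': [0.4204, 0.0911, 1.8875, -0.0, 1.1615, -1.1045], 'tool_pos': [0.3877, 0.2677, 0.0804], 'eef_rot': [0.0003, 0.7231, 0.6907, 0.0007], 'wrist_force': [-0.8821, -0.0506, -0.7223], 'finger_gap': 0.3676}
scene 377 [[-0.6525, 0.2324, 0.0962], [0.4156, 0.2564, 0.116], [0.4757, 0.2844, 0.1272]]
top 226 [[0.4369, 0.2488, 0.1037], [0.4608, 0.2622, 0.1186], [0.4802, 0.2821, 0.1238]]
6441 [[0.3682, 0.2495, 0.1078], [0.4045, 0.2668, 0.119], [0.4773, 0.2847, 0.1215]]
0.38 0.267615812794744 0.11916793196354467
0.4 0.26701691825073987 0.11905117176036045
0.45 0.2657675024752695 0.11878566858147713
0.48 0.2654672417482641 0.1184943947093844
```

```bash
python3 - <<'E'
from h import *
d=load('top')
for p in[(-.006,.01,.022),(-.006,.01,-.022),(.1,.008,.022),(.1,.008,-.022)]: u=proj(d,W(*p)); print(p,(u-[105,145])*5)
E
```

```text
(-0.006, 0.01, 0.022) [103.19529974 374.82063552]
(-0.006, 0.01, -0.022) [181.15061653 378.74636487]
(0.1, 0.008, 0.022) [ 93.39300571 201.37887894]
(0.1, 0.008, -0.022) [173.91329539 205.52141139]
```

```bash
python3 - <<'E'
from h import *
g=cv2.imread('pics/e2.png',0)
for v in(190,195,200,205,210,215,218): print(v,g[v,118:148].tolist())
d=load('top')
for s in(.03,.06,.1):
  for y in(.022,.019,-.019,-.022): print(s,y,np.round(proj(d,W(s,.008,y)),2))
E
```

```text
190 [157, 155, 148, 96, 70, 73, 107, 68, 109, 126, 126, 127, 125, 125, 127, 128, 123, 123, 118, 115, 119, 119, 57, 35, 31, 29, 29, 37, 53, 62]
195 [156, 152, 118, 80, 69, 69, 90, 87, 63, 55, 55, 54, 57, 52, 51, 57, 58, 55, 56, 51, 39, 95, 65, 37, 31, 30, 32, 32, 56, 59]
200 [155, 149, 94, 72, 65, 71, 81, 104, 66, 90, 92, 87, 84, 82, 68, 64, 61, 64, 61, 58, 56, 94, 84, 40, 27, 29, 30, 30, 57, 60]
205 [151, 122, 83, 71, 68, 67, 74, 104, 70, 113, 127, 127, 124, 127, 124, 132, 129, 128, 127, 126, 127, 127, 120, 59, 31, 33, 31, 36, 53, 58]
210 [151, 96, 72, 70, 71, 64, 71, 85, 78, 89, 123, 128, 128, 127, 128, 129, 126, 127, 124, 124, 128, 128, 121, 65, 34, 27, 34, 53, 57, 60]
215 [134, 83, 66, 68, 71, 70, 68, 80, 109, 75, 101, 113, 115, 107, 112, 113, 117, 116, 115, 117, 115, 122, 118, 80, 30, 15, 33, 54, 59, 61]
218 [115, 79, 71, 69, 65, 62, 72, 71, 106, 116, 115, 115, 111, 112, 118, 119, 121, 112, 111, 115, 111, 115, 113, 78, 30, 24, 55, 61, 59, 64]
0.03 0.022 [125.1  208.23]
0.03 0.019 [126.18 208.28]
0.03 -0.019 [139.78 208.97]
0.03 -0.022 [140.85 209.03]
0.06 0.022 [124.5  198.52]
0.06 0.019 [125.58 198.57]
0.06 -0.019 [139.31 199.27]
0.06 -0.022 [140.4  199.33]
0.1 0.022 [123.68 185.28]
0.1 0.019 [124.78 185.33]
0.1 -0.019 [138.69 186.05]
0.1 -0.022 [139.78 186.1 ]
```

>>> carry_out(
  motion=[
    [[0.004, -0.0002, -0.005, 0, 1], [0.005, -0.0003, -0.007, 0, 1], [0.005, -0.0002, -0.007, 0, 1], [0, 0, 0, 0, 1], [0.007, -0.0003, 0.0046, 0, 1], [0.007, -0.0003, 0.0047, 0, 1], [0.007, -0.0003, 0.0047, 0, 1], [0, 0, 0, 0, 1]],
  ],
  newtons=50,
)

```text
clock: 23.92
tool_pos: [0.4226, 0.2658, 0.0755]
eef_rot: [-0.0, 0.723, 0.69, -0.001]
wrist_force: [-5.2, -1.1, -1.1]
finger_gap: 0.367
```

```bash
cat >> h.py <<'E'
def see():
    st()
    w=snapshot('wrist'); P=cloud(w);c=w['color'].astype(int)
    red=(c[...,0]>c[...,2]*1.4)&(P[...,2]>.05)&(P[...,2]<.2)&(abs(P[...,1]-.265)<.03)
    q=(P[red]-M[:3,3])@M[:3,:3]; print(len(q),'mag s,y,n pct:',np.round(np.percentile(q,[1,50,99],axis=0),4).tolist())
    top=q[abs(q[:,1])<.012]; A=np.c_[top[:,0],np.ones(len(top))]; k=np.linalg.lstsq(A,top[:,2],rcond=None)[0]; print('slope deg',np.degrees(np.arctan(k[0])),'n at s=0,.02:',k[1],k[1]+.02*k[0])
    s=snapshot('scene'); Q=cloud(s).reshape(-1,3); Q=(Q-M[:3,3])@M[:3,:3]; m=(abs(Q[:,1])<.022)&(Q[:,0]>.02)&(Q[:,0]<.16)&(Q[:,2]>.010)&(Q[:,2]<.03)
    for a in np.arange(.02,.16,.01):
        t=Q[m&(abs(Q[:,0]-a)<.005)]
        if len(t)>3: print('s%.3f %d n=%.4f'%(a,len(t),np.median(t[:,2])),end='; ')
    print()
E
python3 -c "
from h import *
see()"
```

```text
{'clock': 23.9167, 'joints': [0.3876, 0.1584, 1.8231, 0.0004, 1.1615, -1.1367], 'tool_pos': [0.4226, 0.2658, 0.0755], 'eef_rot': [-0.0004, 0.7234, 0.6904, -0.0006], 'wrist_force': [-5.2235, -1.1392, -1.1165], 'finger_gap': 0.3673}
6445 mag s,y,n pct: [[-0.0181, -0.0181, 0.0244], [0.0157, -0.0006, 0.0679], [0.0745, 0.0168, 0.1049]]
slope deg -36.01698663509059 n at s=0,.02: 0.07872378326010833 0.06418387134800584
s0.040 5 n=0.0222; s0.050 11 n=0.0193; s0.060 19 n=0.0243; s0.070 28 n=0.0233; s0.080 17 n=0.0149; s0.090 8 n=0.0139; s0.110 5 n=0.0109;
```

>>> carry_out(
  motion=[
    [[0.0073, -0.0003, 0.0047, 0, 1], [0.0073, -0.0003, 0.0047, 0, 1], [0.0073, -0.0003, 0.0048, 0, 1], [0.0073, -0.0003, 0.0048, 0, 1], [0.0073, -0.0003, 0.0048, 0, 1], [0.0073, -0.0003, 0.0048, 0, 1], [0, 0, 0, 0, 1], [0, 0, 0, 0, 1]],
  ],
)

```text
clock: 24.68
tool_pos: [0.4617, 0.2642, 0.1022]
eef_rot: [-0.003, 0.723, 0.691, -0.003]
wrist_force: [-11.1, 1.4, 0.3]
finger_gap: 0.365
```

```bash
python3 -c "
from h import *
see()"
```

```text
{'clock': 24.6833, 'joints': [0.3551, 0.1962, 1.7159, 0.0028, 1.2383, -1.1711], 'tool_pos': [0.4617, 0.2642, 0.1022], 'eef_rot': [-0.003, 0.723, 0.6908, -0.0035], 'wrist_force': [-11.1257, 1.3828, 0.2649], 'finger_gap': 0.3651}
6577 mag s,y,n pct: [[0.0305, -0.018, 0.0241], [0.0638, 0.0, 0.0671], [0.1223, 0.0172, 0.111]]
slope deg -35.17010545128431 n at s=0,.02: 0.1111410261685319 0.09704820032091113
s0.090 7 n=0.0241; s0.100 13 n=0.0196; s0.110 22 n=0.0260; s0.120 30 n=0.0210; s0.130 13 n=0.0149; s0.140 4 n=0.0124;
```

>>> carry_out(
  motion=[
    [[0.0025, -0.0001, 0.0017, 0, 1], [0.0025, -0.0001, 0.0017, 0, 1], [-0.0006, 0, -0.004, 0, 1], [-0.0006, 0, -0.0041, 0, 1], [-0.0003, 0, -0.004, 0, 1], [-0.0002, 0, -0.004, 0, 1], [0.0001, 0, -0.004, 0, 1], [0.0002, 0, -0.0041, 0, 1]],
  ],
  newtons=30,
)

```text
clock: 25.45
tool_pos: [0.4649, 0.2648, 0.0812]
eef_rot: [-0.003, 0.723, 0.691, -0.003]
wrist_force: [-10.8, 3.4, -0.9]
finger_gap: 0.369
```

```bash
python3 -c "
from h import *
see()"
```

```text
{'clock': 25.45, 'joints': [0.3534, 0.2273, 1.7266, 0.0038, 1.1956, -1.1742], 'tool_pos': [0.4649, 0.2648, 0.0812], 'eef_rot': [-0.0032, 0.7227, 0.6912, -0.0029], 'wrist_force': [-10.7602, 3.3737, -0.8514], 'finger_gap': 0.3691}
7716 mag s,y,n pct: [[0.0162, -0.0174, 0.0259], [0.0538, 0.0002, 0.0526], [0.1124, 0.0178, 0.0875]]
slope deg -22.536420960686353 n at s=0,.02: 0.0743400274980951 0.06604085775244675
s0.060 4 n=0.0259; s0.070 5 n=0.0223; s0.080 10 n=0.0216; s0.090 14 n=0.0205; s0.100 18 n=0.0235; s0.110 34 n=0.0235; s0.120 15 n=0.0147; s0.130 16 n=0.0125;
```

```bash
cat >> h.py <<'E'
def pose():
    st()
    w=snapshot('wrist'); P=cloud(w);c=w['color'].astype(int)
    red=(c[...,0]>c[...,2]*1.4)&(P[...,2]>.05)&(P[...,2]<.22)&(abs(P[...,1]-.265)<.03)
    q=(P[red]-M[:3,3])@M[:3,:3]; q=q[abs(q[:,1])<.012]
    k=np.polyfit(q[:,0],q[:,2],1)
    for _ in range(4):
        r=q[:,2]-np.polyval(k,q[:,0]); q=q[abs(r)<max(.002,1.5*np.std(r))]; k=np.polyfit(q[:,0],q[:,2],1)
    ph=-np.arctan(k[0]); t=np.array([np.cos(ph),-np.sin(ph)]); nn=np.array([np.sin(ph),np.cos(ph)])
    al=q[:,[0,2]]@t; lo,hi=np.percentile(al,[.3,99.7]); off=np.median(q[:,[0,2]]@nn)
    print('phi',np.degrees(ph),'len',hi-lo,'front bottom corner',np.round(hi*t+(off-.0225)*nn,4),'nose bottom',np.round(lo*t+(off-.0225)*nn,4))
E
python3 -c "
from h import *
pose()"
```

```text
{'clock': 25.55, 'joints': [0.3533, 0.228, 1.7272, 0.004, 1.1954, -1.1744], 'tool_pos': [0.4645, 0.2646, 0.0805], 'eef_rot': [-0.0035, 0.7227, 0.6912, -0.0034], 'wrist_force': [-9.2608, 3.2318, -0.1889], 'finger_gap': 0.3698}
phi 23.477337591040694 len 0.10609083293068673 front bottom corner [0.1034 0.0058] nose bottom [0.0061 0.0481]
```

>>> carry_out(
  motion=[
    [[0, 0, 0, 0, 1], [0.002, 0, 0.0012, 0, 1], [0.002, 0, 0.0012, 0, 1], [0.002, 0, 0.0006, 0, 1], [0, 0, -0.003, 0, 1], [0.0003, 0, -0.004, 0, 1], [0.0004, 0, -0.004, 0, 1], [0, 0, 0, 0, 1]],
  ],
  newtons=50,
)

```text
clock: 26.27
tool_pos: [0.471, 0.2643, 0.0725]
eef_rot: [-0.003, 0.723, 0.691, -0.004]
wrist_force: [-9.4, 2.0, -0.0]
finger_gap: 0.367
```

```bash
python3 -c "
from h import *
pose()"
```

```text
{'clock': 26.2667, 'joints': [0.349, 0.2496, 1.719, 0.0034, 1.1824, -1.1785], 'tool_pos': [0.471, 0.2643, 0.0725], 'eef_rot': [-0.0033, 0.7227, 0.6912, -0.0037], 'wrist_force': [-9.4076, 2.0424, -0.0448], 'finger_gap': 0.3675}
phi 18.500033000638783 len 0.1035782566570814 front bottom corner [0.1045 0.003 ] nose bottom [0.0063 0.0359]
```

>>> carry_out(
  motion=[
    [[0.002, 0, 0.001, 0, 1], [0.0015, 0, -0.001, 0, 1], [0.0003, 0, -0.003, 0, 1], [0.0005, 0, -0.004, 0, 1], [0.0008, 0, -0.004, 0, 1], [0.001, 0, -0.004, 0, 1], [0.001, 0, -0.002, 0, 1], [0, 0, 0, 0, 1]],
  ],
)

```text
clock: 26.98
tool_pos: [0.4801, 0.2643, 0.0562]
eef_rot: [-0.002, 0.723, 0.691, -0.002]
wrist_force: [-7.6, 0.1, -0.6]
finger_gap: 0.365
```

```bash
python3 -c "
from h import *
pose()"
```

```text
{'clock': 26.9833, 'joints': [0.344, 0.2838, 1.7137, 0.0021, 1.1498, -1.1829], 'tool_pos': [0.4801, 0.2643, 0.0562], 'eef_rot': [-0.002, 0.7228, 0.6911, -0.0022], 'wrist_force': [-7.5842, 0.0812, -0.6451], 'finger_gap': 0.3647}
phi 6.266847962084622 len 0.10173254837130007 front bottom corner [0.1045 0.0015] nose bottom [0.0033 0.0126]
```

>>> carry_out(
  motion=[
    [[0.001, 0, -0.0015, 0, 1], [0.001, 0, -0.0015, 0, 1], [0.001, 0, -0.0015, 0, 1], [0, 0, 0, 0, 1], [0, 0, 0, 0, 1], [0, 0, 0, 0, 1], [0, 0, 0, 0, 1], [0, 0, 0, 0, 1]],
  ],
)

```text
clock: 27.7
tool_pos: [0.4826, 0.2642, 0.0519]
eef_rot: [-0.002, 0.723, 0.691, -0.003]
wrist_force: [-9.3, 1.4, -0.2]
finger_gap: 0.367
```

```bash
python3 -c "
from h import *
pose()"
```

```text
{'clock': 27.7, 'joints': [0.3423, 0.2944, 1.7104, 0.0021, 1.1434, -1.1847], 'tool_pos': [0.4826, 0.2642, 0.0519], 'eef_rot': [-0.0022, 0.7227, 0.6911, -0.0026], 'wrist_force': [-9.307, 1.3744, -0.1694], 'finger_gap': 0.3666}
phi 2.8348813134790696 len 0.10162552214260386 front bottom corner [0.1045 0.0011] nose bottom [0.003  0.0061]
```

>>> carry_out(
  motion=[
    [[0, 0, 0, 0, 0.5], [0, 0, 0, 0, 0.5], [0, 0, 0, 0, 0.5], [0, 0, 0.005, 0, 0.5], [0, 0, 0.012, 0, 0.5], [0, 0, 0.015, 0, 0.5], [0, 0, 0.015, 0, 1], [0, 0, 0, 0, 1]],
  ],
)

```text
clock: 28.42
tool_pos: [0.4897, 0.2651, 0.1048]
eef_rot: [0.002, 0.723, 0.691, 0.004]
wrist_force: [-1.3, -0.4, 0.4]
finger_gap: 0.393
```

```bash
python3 -c "
from h import *
pose()
print([W(s,.0225)-[.006,0,.028] for s in(.02,.03,.05)])"
```

```text
{'clock': 28.4167, 'joints': [0.3407, 0.2315, 1.6671, -0.0, 1.2347, -1.1841], 'tool_pos': [0.4897, 0.2651, 0.1048], 'eef_rot': [0.0017, 0.7232, 0.6906, 0.0038], 'wrist_force': [-1.2869, -0.3932, 0.3926], 'finger_gap': 0.3933}
phi 2.5052797430831752 len 0.10343886356017194 front bottom corner [0.104 0.001] nose bottom [0.0006 0.0055]
[array([0.46307428, 0.26444877, 0.05190245]), array([0.47125805, 0.26409255, 0.05763821]), array([0.4876256 , 0.26338012, 0.06910974])]
```

>>> carry_out(
  motion=[
    [[-0.008, 0, 0, 0, 1], [-0.008, 0, 0, 0, 1], [-0.005, 0, 0, 0, 1], [0, 0, 0, 0, 1], [0, 0, -0.01, 0, 1], [0, 0, -0.01, 0, 1], [0, 0, 0, 0, 1], [0, 0, 0, 0, 1]],
  ],
)

```text
clock: 29.13
tool_pos: [0.4643, 0.2634, 0.0783]
eef_rot: [-0.001, 0.723, 0.691, -0.002]
wrist_force: [0.1, -0.2, 0.6]
finger_gap: 0.003
```

>>> carry_out(
  motion=[
    [[0, 0, -0.008, 0, 1], [0, 0, -0.007, 0, 1], [0, 0, -0.004, 0, 1], [0, 0, -0.003, 0, 1], [0, 0, -0.003, 0, 1], [0, 0, -0.002, 0, 1], [0, 0, -0.001, 0, 1], [0, 0, 0, 0, 1]],
  ],
)

```text
clock: 29.8
tool_pos: [0.4668, 0.2638, 0.0543]
eef_rot: [0.001, 0.723, 0.691, 0.001]
wrist_force: [-2.2, -3.2, 10.7]
finger_gap: 0.004
```

```bash
python3 -c "
from h import *
pose()"
```

```text
{'clock': 29.8, 'joints': [0.3538, 0.2584, 1.7513, -0.0014, 1.1298, -1.1708], 'tool_pos': [0.4668, 0.2638, 0.0543], 'eef_rot': [0.001, 0.723, 0.6908, 0.0007], 'wrist_force': [-2.234, -3.1517, 10.7064], 'finger_gap': 0.0041}
phi -59.32977326454653 len 0.14125919578893958 front bottom corner [0.0971 0.1313] nose bottom [0.0251 0.0098]
```

>>> carry_out(
  motion=[
    [[0, 0, -0.002, 0, 1], [0, 0, -0.002, 0, 1], [0, 0, 0, 0, 1], [0, 0, 0.006, 0, 1], [0, 0, 0.02, 0, 1], [0, 0, 0.02, 0, 1], [0, 0, 0.02, 0, 1], [0, 0, 0, 0, 1]],
  ],
)

```text
clock: 30.52
tool_pos: [0.4689, 0.2653, 0.1184]
eef_rot: [0.002, 0.723, 0.691, 0.004]
wrist_force: [-0.9, -0.0, 0.7]
finger_gap: 0.007
```

```bash
python3 -c "
from h import *
pose();see()"
```

```text
{'clock': 30.5167, 'joints': [0.3542, 0.179, 1.7001, 0.0001, 1.2537, -1.1709], 'tool_pos': [0.4689, 0.2653, 0.1184], 'eef_rot': [0.0017, 0.7231, 0.6907, 0.0041], 'wrist_force': [-0.8734, -0.0326, 0.6757], 'finger_gap': 0.0069}
phi -55.33550467568717 len 0.1476762025995603 front bottom corner [0.1116 0.1286] nose bottom [0.0276 0.0071]
{'clock': 30.5667, 'joints': [0.3541, 0.1808, 1.7028, 0.0, 1.2523, -1.1709], 'tool_pos': [0.4675, 0.2648, 0.1162], 'eef_rot': [0.0011, 0.7231, 0.6907, 0.0026], 'wrist_force': [-0.1909, 0.4927, -0.2789], 'finger_gap': 0.0071}
1695 mag s,y,n pct: [[-0.0041, -0.0173, 0.0073], [0.0201, -0.0004, 0.0233], [0.0789, 0.0171, 0.1242]]
slope deg 52.1110609125149 n at s=0,.02: 0.0032260416677824394 0.028927407394864855
s0.020 7 n=0.0213; s0.030 12 n=0.0218; s0.040 13 n=0.0220; s0.050 12 n=0.0218; s0.060 18 n=0.0222; s0.070 17 n=0.0212; s0.080 14 n=0.0215; s0.090 17 n=0.0217; s0.100 20 n=0.0191; s0.110 25 n=0.0182; s0.120 12 n=0.0153; s0.130 13 n=0.0131;
```

```bash
python3 - <<'E'
from h import *
for n in('scene','top'):
    Q=cloud(snapshot(n)).reshape(-1,3);Q=Q[~np.isnan(Q[:,0])];q=(Q-M[:3,3])@M[:3,:3]
    a,b=.165-q[:,0],q[:,2]-.0265; r=np.hypot(a,b)
    m=(abs(q[:,1])<.024)&(r>.06)&(r<.168)&(b>.04)&(a<.05); th=np.arctan2(b[m],a[m]); print(n,m.sum(),np.round(np.percentile(th,[5,25,50,75,95]),3),np.percentile(r[m],99))
h=W(.165,.0265)
prev=None
for th in (1.85,1.7,1.5,1.3,1.1,.9,.75,.6,.45,.3,.15,0):
    s=.165-.145*np.cos(th)+.003*np.sin(th); n=.0265+.145*np.sin(th)+.003*np.cos(th)
    p=W(s,n); off=.008 if th>.6 else -.008
    t=p+[off,0,-.028]; print(th,np.round(t,4), '' if prev is None else np.round(t-prev,4)); prev=t
E
```

```text
scene 486 [1.365 1.485 1.858 1.871 1.889] 0.16675481662805586
top 72 [1.809 1.889 1.902 1.917 1.942] 0.16683512824902758
1.85 [0.5491 0.2613 0.2764] 
1.7 [0.529  0.2622 0.2682] [-0.0201  0.0009 -0.0082]
1.5 [0.5045 0.2633 0.2528] [-0.0245  0.0011 -0.0154]
1.3 [0.4835 0.2642 0.2329] [-0.021   0.0009 -0.02  ]
1.1 [0.467  0.2649 0.2091] [-0.0166  0.0007 -0.0237]
0.9 [0.4555 0.2654 0.1826] [-0.0115  0.0005 -0.0266]
0.75 [0.4504 0.2656 0.1614] [-0.0051  0.0002 -0.0211]
0.6 [0.4326 0.2657 0.1398] [-0.0178  0.0001 -0.0217]
0.45 [0.434  0.2656 0.1181] [ 0.0014 -0.0001 -0.0217]
0.3 [0.4386 0.2654 0.0969] [ 0.0046 -0.0002 -0.0212]
0.15 [0.4464 0.2651 0.0765] [ 0.0078 -0.0003 -0.0203]
0 [0.4571 0.2646 0.0576] [ 0.0107 -0.0005 -0.0189]
```

>>> carry_out(
  motion=[
    [[-0.01, 0, 0.025, 0, 1], [-0.01, 0, 0.035, 0, 1], [-0.005, 0, 0.035, 0, 1], [0, 0, 0.036, 0, 1], [0, 0, 0.036, 0, 1], [0, 0, 0.036, 0, 1], [0, 0, 0.03, 0, 1], [0, 0, 0, 0, 1]],
  ],
)

```text
clock: 31.43
tool_pos: [0.4432, 0.2651, 0.3534]
eef_rot: [0.002, 0.723, 0.691, 0.005]
wrist_force: [0.2, -0.0, 0.8]
finger_gap: 0.006
```

>>> carry_out(
  motion=[
    [[0.03, -0.001, 0, 0, 1], [0.036, -0.001, 0, 0, 1], [0.036, -0.001, 0, 0, 1], [0.036, -0.001, 0, 0, 1], [0.012, 0, 0, 0, 1], [0, 0, 0, 0, 1], [0, 0, 0, 0, 1], [0, 0, 0, 0, 1]],
  ],
)

```text
clock: 32.1
tool_pos: [0.5893, 0.26, 0.3456]
eef_rot: [-0.001, 0.723, 0.691, -0.001]
wrist_force: [-0.2, -0.2, -0.3]
finger_gap: 0.006
```

```bash
python3 -c "
from h import *
st()"
```

```text
{'clock': 32.1, 'joints': [0.2812, 0.2919, 1.0966, 0.0003, 1.7558, -1.2442], 'tool_pos': [0.5893, 0.26, 0.3456], 'eef_rot': [-0.0008, 0.723, 0.6909, -0.0012], 'wrist_force': [-0.1613, -0.2382, -0.3168], 'finger_gap': 0.0056}
```

>>> carry_out(
  motion=[
    [[0, 0, -0.025, 0, 1], [0, 0, -0.03, 0, 1], [0, 0, -0.02, 0, 1], [-0.01, 0, 0, 0, 1], [-0.01, 0, 0, 0, 1], [-0.01, 0, 0, 0, 1], [-0.005, 0.001, 0, 0, 1], [-0.005, 0, 0, 0, 1]],
  ],
)

```text
clock: 32.77
tool_pos: [0.5501, 0.2615, 0.2732]
eef_rot: [0.001, 0.723, 0.691, 0.001]
wrist_force: [3.5, 0.5, -1.5]
finger_gap: 0.006
```

>>> carry_out(
  motion=[
    [[-0.01, 0.0005, -0.001, 0, 1], [-0.01, 0.0005, -0.002, 0, 1], [-0.012, 0.0005, -0.007, 0, 1], [-0.0125, 0.0006, -0.0084, 0, 1], [-0.0105, 0.0004, -0.01, 0, 1], [-0.0105, 0.0005, -0.01, 0, 1], [-0.0083, 0.0003, -0.0118, 0, 1], [-0.0083, 0.0004, -0.0118, 0, 1]],
  ],
)

```text
clock: 33.43
tool_pos: [0.4681, 0.2647, 0.2109]
eef_rot: [0.001, 0.723, 0.691, 0.001]
wrist_force: [1.2, -0.3, 1.2]
finger_gap: 0.004
```

```bash
cat >> h.py <<'E'
def rail():
    st()
    for n in('scene','top'):
        Q=cloud(snapshot(n)).reshape(-1,3);Q=Q[~np.isnan(Q[:,0])];q=(Q-M[:3,3])@M[:3,:3]
        a,b=.165-q[:,0],q[:,2]-.0265; r=np.hypot(a,b)
        m=(abs(q[:,1])<.024)&(r>.05)&(r<.14)&(b>-.01)&(b>-.12*a); th=np.arctan2(b[m],a[m])
        h,e=np.histogram(th,bins=np.arange(-.1,2.1,.1)); print(n,dict((round(x,1),int(y)) for x,y in zip(e,h) if y>3),np.median(th))
E
python3 -c "
from h import *
rail()"
```

```text
{'clock': 33.4333, 'joints': [0.354, 0.0997, 1.5921, -0.0005, 1.4473, -1.171], 'tool_pos': [0.4681, 0.2647, 0.2109], 'eef_rot': [0.0007, 0.7231, 0.6908, 0.001], 'wrist_force': [1.1575, -0.3198, 1.2128], 'finger_gap': 0.0037}
scene {np.float64(-0.1): 94, np.float64(0.9): 12, np.float64(1.0): 16, np.float64(1.1): 261, np.float64(1.2): 14} 1.1310018629366252
top {np.float64(1.1): 64, np.float64(1.2): 26} 1.186458942079043
```

>>> carry_out(
  motion=[
    [[-0.0058, 0.0002, -0.0133, 0, 1], [-0.0058, 0.0002, -0.0133, 0, 1], [-0.0026, 0.0001, -0.0106, 0, 1], [-0.0026, 0.0001, -0.0106, 0, 1], [-0.002, 0, -0.0108, 0, 1], [-0.002, 0, -0.0108, 0, 1], [0, 0, -0.0108, 0, 1], [0, 0, -0.0108, 0, 1]],
  ],
)

```text
clock: 34.2
tool_pos: [0.448, 0.2652, 0.1183]
eef_rot: [0.0, 0.723, 0.691, 0.0]
wrist_force: [2.3, -0.6, 1.9]
finger_gap: 0.004
```

>>> carry_out(
  motion=[
    [[0.001, 0, -0.0106, 0, 1], [0.001, 0, -0.0106, 0, 1], [0.002, 0, -0.0095, 0, 1], [0.002, 0, -0.0095, 0, 1], [0.002, 0, -0.006, 0, 1], [0.002, 0, -0.005, 0, 1], [0, 0, -0.003, 0, 1], [0, 0, 0, 0, 1]],
  ],
)

```text
clock: 34.87
tool_pos: [0.4569, 0.265, 0.0639]
eef_rot: [-0.0, 0.723, 0.691, -0.001]
wrist_force: [-0.7, -0.1, -0.3]
finger_gap: 0.007
```

```bash
python3 -c "
from h import *
rail()"
```

```text
{'clock': 34.8667, 'joints': [0.3615, 0.2323, 1.7612, 0.0001, 1.1499, -1.1633], 'tool_pos': [0.4569, 0.265, 0.0639], 'eef_rot': [-0.0004, 0.7232, 0.6907, -0.0008], 'wrist_force': [-0.6878, -0.1169, -0.2646], 'finger_gap': 0.0067}
scene {np.float64(-0.1): 11, np.float64(0.0): 109, np.float64(0.1): 24, np.float64(0.2): 20, np.float64(0.3): 23, np.float64(0.4): 19, np.float64(0.5): 20, np.float64(0.6): 11, np.float64(0.8): 7, np.float64(0.9): 28, np.float64(1.0): 59, np.float64(1.1): 30, np.float64(1.2): 32} 0.44082262045532494
top {np.float64(0.0): 132, np.float64(0.1): 42} 0.07485322007710286
```

>>> carry_out(
  motion=[
    [[0, 0, -0.003, 0, 1], [0, 0, -0.003, 0, 1], [0, 0, -0.002, 0, 1], [0, 0, -0.002, 0, 1], [0, 0, -0.002, 0, 1], [0, 0, -0.001, 0, 1], [0, 0, 0, 0, 1], [0, 0, 0, 0, 1]],
  ],
)

```text
clock: 35.63
tool_pos: [0.4587, 0.2656, 0.0565]
eef_rot: [0.001, 0.723, 0.691, 0.001]
wrist_force: [-8.5, -4.4, 26.4]
finger_gap: 0.009
```

>>> carry_out(
  motion=[
    [[0, 0, 0.006, 0, 1], [0, 0, 0.015, 0, 1], [-0.005, 0, 0.03, 0, 1], [-0.01, 0, 0.035, 0, 1], [-0.01, -0.01, 0.035, 0, 1], [-0.02, -0.03, 0.02, 0, 1], [-0.02, -0.035, 0, 0, 1], [0, -0.035, 0, 0, 1]],
  ],
)

```text
clock: 36.3
tool_pos: [0.3905, 0.1551, 0.194]
eef_rot: [0.0, 0.722, 0.692, 0.001]
wrist_force: [1.2, -0.4, -0.1]
finger_gap: 0.01
```

>>> carry_out(
  motion=[
    [[0, -0.035, 0, 0, 1], [0, -0.035, 0, 0, 1], [0, -0.035, 0, 0, 1], [0, -0.03, 0, 0, 1], [0, 0, 0, 0, 1], [0, 0, 0, 0, 1], [0, 0, 0, 0, 1], [0, 0, 0, 0, 1]],
  ],
)

```text
clock: 36.97
tool_pos: [0.3923, 0.0213, 0.1926]
eef_rot: [-0.0, 0.723, 0.691, 0.0]
wrist_force: [-1.0, 0.7, 0.5]
finger_gap: 0.004
```

```bash
python3 - <<'E'
from h import *
rail(); flaps()
for n in('scene','top','wrist'):
    Q=cloud(snapshot(n)).reshape(-1,3);Q=Q[~np.isnan(Q[:,0])];q=(Q-M[:3,3])@M[:3,:3]
    m=(abs(q[:,1])<.022)&(q[:,0]>0.0)&(q[:,0]<.155)&(abs(q[:,2]-.03)<.025)
    for a,b in((0,.03),(.03,.06),(.06,.1),(.1,.15)):
        k=m&(q[:,0]>a)&(q[:,0]<=b)
        if k.sum()>5: print(n,a,k.sum(),np.round(np.percentile(q[k,2],[10,50,90]),4))
a=snapshot('scene')['color'][...,::-1]; b=snapshot('top')['color'][...,::-1]
f=lambda c,s:cv2.resize(c,s,interpolation=cv2.INTER_CUBIC)
cv2.imwrite('pics/z.png',np.vstack([np.hstack([f(a[80:200,260:380],(400,400)),f(a[180:300,160:280],(400,400))]),f(b[40:280,60:460],(800,200*2))[:190]]))
E
```

```text
{'clock': 36.9667, 'joints': [-0.1674, -0.2168, 1.9291, 0.0005, 1.4298, -1.694], 'tool_pos': [0.3923, 0.0213, 0.1926], 'eef_rot': [-0.0004, 0.7226, 0.6913, 0.0], 'wrist_force': [-0.9903, 0.6947, 0.4604], 'finger_gap': 0.0042}
scene {np.float64(-0.1): 13, np.float64(0.0): 104} 0.03661728168459937
top {np.float64(-0.1): 66, np.float64(0.0): 445, np.float64(0.1): 12} 0.03017528131821088
wrist 1 [np.float64(0.0459), np.float64(0.0422), np.float64(0.0021)]
wrist -1 [None, None, None]
top 1 [np.float64(0.046), np.float64(0.0415), np.float64(0.0386)]
top -1 [np.float64(0.0468), np.float64(0.0433), np.float64(0.0421)]
scene 0 42 [0.0078 0.0297 0.0311]
scene 0.03 39 [0.0086 0.0298 0.0309]
scene 0.06 61 [0.0075 0.0296 0.0309]
scene 0.1 83 [0.0074 0.0297 0.0309]
top 0 149 [0.0262 0.029  0.0319]
top 0.03 156 [0.0258 0.0294 0.0321]
top 0.06 218 [0.0263 0.0294 0.0321]
top 0.1 280 [0.0263 0.0294 0.032 ]
wrist 0 989 [0.0296 0.0306 0.0315]
wrist 0.03 1026 [0.0295 0.0305 0.0316]
wrist 0.06 604 [0.0293 0.0304 0.0314]
wrist 0.1 144 [0.0058 0.0092 0.0309]
```

View pics/z.png

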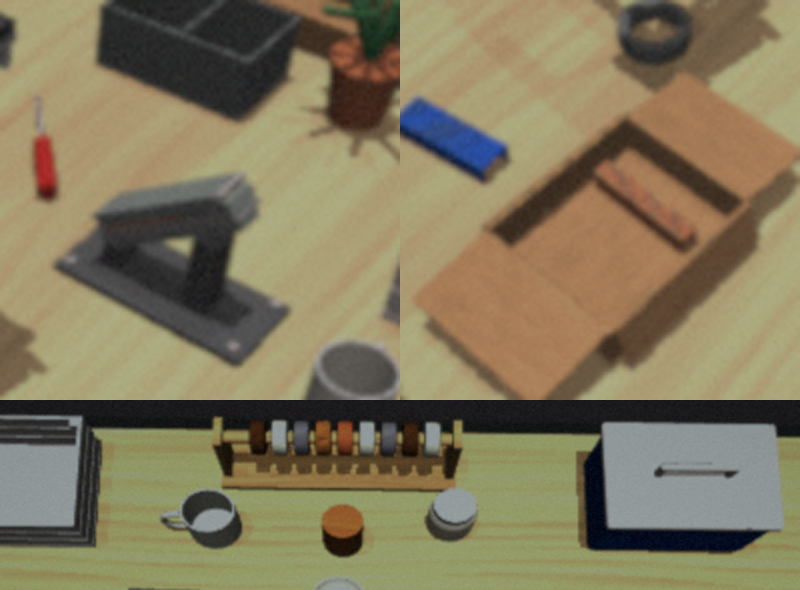

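```bash
python3 -c "
from h import *
print(hand_in())"
```

```text
the job is handed in; nothing more can be done
None
```

The stapler is loaded and the job is handed in, at about 37 s on the clock.

I folded both flaps back, took the wide strip from the carton and pushed it follower end first into the magazine. I then laid it flat, pressed it down and swung the rail shut.

**Last checks:**
- **Rail:** its outer face measures 29–31 mm above the channel floor along its length. The text gives 29.5 mm for shut.
- **Strip:** before the rail closed over it, its top stood about 22 mm above the floor in the checked stretch from 20 to 90 mm. It was centred within about 1 mm, with its nose end against the plate.
- **Flaps:** both slope slightly downward, at about 3.24–3.28 rad.
- **Carton and bystanders:** the narrow strip is still in the carton, and the bystanders I could see looked undisturbed. I did not re-check the dish and spool closely at the end.

**What disagreed or failed:**
- **Tool length:** the real fingertips sit about 28 mm above the reported tool point.
- **Flaps, first try:** because of that, my first fold left the flaps at about 2.97 rad.
- **Strip, first try:** the first grasp closed on air above the strip. I allowed for the offset and repeated both steps.
- **Forces:** the strip slipped back a few millimetres in the grip while I was laying it down, and I pushed it forward again. The highest force I read was about 26 N on the fingertips, pressing the rail home; readings come only at the end of each move.

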